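# Put the hair-wax jar away in the salon chest with the folding lid stay

### The job

Raise the wooden chest's lid by its bar handle until the folding stay locks by itself, without forcing it further, and stand the amber wax jar upright in the chest's front right compartment while the stay holds the lid. Then break the stay by pressing its red elbow stub gently down and back until the joint gives, take the lid by its handle again and lower it shut without letting it slam. Do not force the lid against the locked stay, do not drop the jar, and leave the blue jar, the hair roller, the brush and the comb where they are.

Things in the scene. Friction and masses are not known exactly. Their poses are not given: they have to be found in the camera images.
- chest: Pale wooden chest fixed to the table, 210 deep x 300 wide x 95 mm high, walls and floor 6 mm. Origin under its centre at table height; x points from its front (nearest the robot) to its back, where the lid is hinged, y to its left, z up. The stay is inside at the left wall; the front right of the floor is a compartment with 45 mm high dividers.
- lid_hinge (a point): Middle of the lid's hinge line, on the chest's far rim, 95 mm above the table, along the chest's y. The lid is a 210 x 300 mm board, 8 mm thick, 0.5 to 0.7 kg. With the stay broken, friction holds the lid only within about 0.15 rad below its locked angle; lower than that it may fall shut if let go.
- lid_handle (a point): Middle of the dark steel bar handle along the lid's front edge: a round bar 12 mm thick, 110 mm long, parallel to the hinge line, 258 mm from it (4 mm above it with the lid shut) and 48 mm out from the lid's front edge (41 mm free gap behind the bar, between two arms at its ends). It goes round with the lid, up to 0.345 m above the table.
- lid (a joint): Angle of the lid in rad: 0 shut, growing as it is raised. The stay goes taut (a firm stop) at an angle that differs each time, 1.07 to 1.28, as its bracket is set differently; the locked lid rests 0.012 below that. Raised to within about 0.02 of the taut angle and let go, the stay snaps locked by its own spring.
- stay (a joint): Angle of the stay's elbow in rad: about 0 (-0.2 to 0.25) when folded with the lid shut, 1.93 when its two links are in line, 2.13 when it has gone over centre against its stop, which is locked. A light spring pushes it towards locked.
- elbow (a point): Middle of the red stub on the stay's elbow: round, 20 mm thick, 42 mm long, along the chest's y, about 100 mm left of the chest's middle. Locked, it is 35 mm above the rim, about 50 mm clear of the leaning lid. It breaks with 4 to 6 N pressed 33 degrees back (chest +x) from straight down; 35 mm of travel leaves the lid 0.11 rad lower, at rest. Not over 25 N.
- stay_lower: The stay's lower link, a flat steel bar 80 mm pin to pin, 12 mm wide, from the bracket to the elbow, with the red stub at its end. Origin at its pivot in the bracket.
- bracket (a point): Pivot of the stay's foot: a dark 22 x 20 mm block on a rail along the left wall's inside, 15 mm below the rim. It is clamped by friction only (50 N): a lid forced up with over about 15 N at the handle against the taut stay, or down against the locked stay, drags it along the rail, a failure from 4 mm on. Each link of the stay is 80 mm pin to pin.
- compartment (a point): Middle of the front right compartment, on the chest's floor, 6 mm above the table; axes as the chest's. The compartment is 84 mm front to back and 163 mm left to right, dividers 45 mm high, the chest's front and right walls 95 mm high.
- wax_jar: Amber glass jar with a white cap, closed, 52 mm across, 68 mm high, 0.16 kg, standing on the table beside the chest, to its right or left. Origin in the middle of its underside, z up.
- blue_jar: Blue jar with a black cap, same size, on the chest's other side; bystander. Origin in the middle of its underside.
- roller: Orange hair roller standing in the back of the chest, 40 mm across, 62 mm high; bystander. Origin in the middle of its underside.
- brush: Flat tint brush 200 mm long, lying in front of the chest at the left; bystander. Origin under its middle.
- comb: Black comb 180 x 36 mm, 5 mm thick, lying in front of the chest at the right; bystander. Origin under its middle.

How it is judged:
By the outcome, as a careful person would: the job done as asked, in the order asked, and still so for the second after the job is handed in, with the robot touching nothing.
It also fails if it takes over 72 s, if anything falls off the work surface, if the arm or the gripper's body presses on something with over 40 N, if the wrist force passes 120 N, or if a joint passes its speed limit or range.

### The arm

A 6-joint arm with a two-finger parallel gripper is mounted at the origin on the work surface. World frame = base frame: x ahead of the robot, y to its left, z up, the work surface at z = 0. Lengths are in m, angles in rad, forces in N, time in s.
With the tool pointing down it reaches from about 0.425 to 0.95 m from the base axis. Payload 3.5 kg.
Tool frame: the origin (TCP) lies at the very end of the fingers, on their centre line; the grasp point (between the pads) lies 19 mm behind it (ctrl.grip_point_offset is the distance from the TCP to the grasp point, in m); y points along the fingers, x is the direction in which the jaws open and shut, and the axes are right-handed (so a half turn about y gives the same grasp; the last joint's range is limited). The gripper opens to 85 mm and grips with 20 to 120 N. Pads are 22 mm wide; open, the fingers measure 114 mm over their backs; the gripper's body (76 mm by 85 mm) begins 54 mm behind the grasp point. The pads swing forward as they close: fully open they stand 13 mm farther back than shut.
Start: joints at [-1.433, 0.286, 1.577, -0, 1.279, -0.15], TCP at [0.192, -0.647, 0.231] pointing down, gripper open.
Joint ranges: [-2.77, 2.77], [-0.9, 2.22], [0.21, 2.48], [-1.53, 4.67], [0.24, 2.81], [-2.84, 2.84]. Speed limits (rad/s): [2.79, 2.79, 3.14, 3.14, 3.14, 3.14].

### API

Orientations are given as a 3x3 rotation matrix whose columns are the frame's x, y, z axes.
In Python, from rig import ctrl gives the robot as it stands.
- The arm moves only by the tool carry_out, never from a script. Its argument "targets" is one flat list of numbers, 7 for each row, row after row: the shift along the tool's x, y, z in mm, then the turn, a rotation vector about the tool's x, y, z in degrees, then the closure in counts, from 0 (fully open) to 255 (shut). In form: [dx, dy, dz, wx, wy, wz, grip, dx, dy, dz, wx, wy, wz, grip, ...]. A call has 1 to 8 rows; each row is the pose to reach, as a shift and turn from the pose measured when the call began, along the tool's axes at that moment; what a row does not reach only later rows make up. A row lasts 1/12 s, in which the tool goes at most 41.7 mm and 7.16 degrees, less where a joint would pass 70% of its speed; a pose out of reach is approached as far as the arm can. A call with a gripper value outside its range is refused whole. The fingers move at their own pace and stop on an object; "squeeze" is the grip in N (left out, the last holds). Time passes only in rows, so rows that repeat a pose let the fingers close. It gives the time, the measured TCP pose, the force and the opening at its end, in the units of the state.
- ctrl.read_state(): the state, without advancing time (a new reading comes with each control period).
- ctrl.get_image(name): name is "scene" or "top" or "wrist"; returns a dict with "img" (400x640x3 uint8, blue, green, red), "fx", "fy", "cx", "cy" (pixels), "rvec" (rotation vector, rad) and "tvec" (3), from world to camera coordinates, as OpenCV has them; the wrist camera has in their place "tool_from_camera" (4x4, takes a point from camera to tool coordinates, whose origin is the TCP and whose axes are the tool frame's). Camera axes: x right, y down, z forward; pixel columns grow to the right and rows downward; lengths in m; the calibration is good to about 2 mm. A picture is of the moment at which its call begins: read the wrist's pose just before it. There is no depth.
- ctrl.sign_off(): hands the job in, once; it reports no verdict.
Trained networks look in a picture, given as the dict that the camera call returned (one of the last four; its "shot" number tells which), for a name from the list of things; names that differ only in an ending like _2 or _b are one class to them, and where a whole thing is asked for, a point or a joint stands for the part that bears it (a point fixed in the world has none). Each returns a list of dicts, best first, with "p" (0 to 1); they miss things now and then, are a little off and sometimes report something else, mostly with a low value. They report only what shows in the picture. A call takes as long as a camera call.
- ctrl.search_frame(picture, name): "point" ([column, row] as shares, 0 to 1, of the picture: columns of its width, rows of its height, amid what is visible of it).
The state is a dict: "t": time; "joint_pos": joint angles; "qvel": joint speeds; "joint_torque": joint torques, N m; "tcp_pos": TCP position; "tcp_rot": TCP orientation; "wrist_force": force on the tool from outside, world axes, zero at the start; "torque": the same for the moment, N m; "gripper_width": finger opening in m.
Only numpy, scipy, OpenCV 4.12 (cv2) and the standard library are available. Lean on these libraries where they do the work, as an engineer would, in place of code of your own. Each camera call takes 0.05 s, during which the arm holds its last target.

## Working session

There is one attempt and no reset: what is moved stays moved. The work goes in short steps, Python scripts to look and compute and a tool call to move; the robot and the scene stay as the last step left them, time stands still between calls to the robot, and variables do not carry over. Pictures are saved under pics/ and viewed, and the job is handed in when it is done.

Besides the shell and the picture viewer there is one more tool, called after "Call:" as a command line: name --argument value ..., lists and objects as JSON in quotes. carry_out: Moves the arm, as the interface text tells. Its arguments: {"type":"object","properties":{"targets":{"type":"array","items":{"type":"number"}},"squeeze":{"type":"number"}},"required":["targets"]}

```bash
ls; mkdir -p pics
python3 - <<'E'
from rig import ctrl
import cv2,numpy as np
s=ctrl.read_state()
for k,v in s.items(): print(k,np.round(v,4).tolist())
for n in ["scene","top"]:
    p=ctrl.get_image(n); cv2.imwrite(f"pics/a_{n}.png",p["img"])
    print(n,p["fx"],p["fy"],p["cx"],p["cy"],np.round(p["rvec"],4),np.round(p["tvec"],4),p["shot"])
    for o in ["chest","lid_handle","wax_jar","blue_jar","brush","comb","lid"]:
        print(o,[(np.round(np.array(d["point"])*[640,400],1).tolist(),round(d["p"],2)) for d in ctrl.search_frame(p,o)[:2]])
print(ctrl.grip_point_offset)
E
```

```text
pics
t 0.0
joint_pos [-1.433, 0.2872, 1.5782, 0.0, 1.2786, -0.15]
qvel [0.0002, -0.0003, -0.0006, -0.0005, 0.0, -0.0003]
joint_torque [-0.0002, -40.5986, -29.2627, -0.0002, 0.0058, -0.0]
tcp_pos [0.1915, -0.6466, 0.2299]
tcp_rot [[0.2838, -0.0003, 0.9589], [-0.9589, 0.0023, 0.2838], [-0.0023, -1.0, 0.0004]]
wrist_force [0.604, -0.5575, -0.032]
torque [-0.0212, -0.0053, 0.041]
gripper_width 0.0851
scene 407.9169322627182 407.9169322627182 312.16167963219624 204.16943745008388 [ 0.9033  2.514  -1.0852] [ 0.4102 -0.2049  1.3064] 1
chest [([303.6, 212.4], 0.94), ([245.0, 141.2], 0.16)]
lid_handle [([308.7, 206.3], 0.61)]
wax_jar [([246.9, 140.8], 0.97), ([307.5, 204.8], 0.31)]
blue_jar [([420.6, 309.2], 0.94)]
brush [([430.2, 235.3], 0.57)]
comb [([299.5, 141.7], 0.58)]
lid [([307.9, 205.7], 0.85)]
top 481.5821416914155 481.5821416914155 320.0627886017141 192.23294088330135 [ 2.163  -2.1727  0.1242] [0.0246 0.5584 1.2707] 2
chest [([320.0, 179.5], 0.92), ([237.2, 268.2], 0.24)]
lid_handle [([321.0, 182.1], 0.9)]
wax_jar [([460.1, 212.0], 0.83)]
blue_jar [([188.8, 194.0], 0.56)]
brush [([235.6, 267.1], 0.88)]
comb [([428.9, 266.2], 0.63), ([187.8, 191.7], 0.26)]
lid [([321.8, 182.0], 0.84)]
0.0187
```

View pics/a_scene.png

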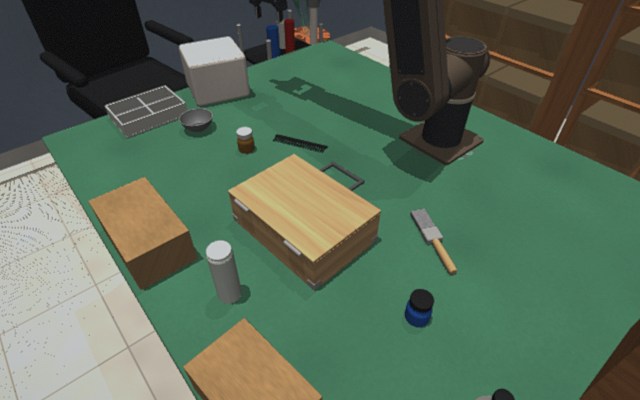

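View pics/a_top.png

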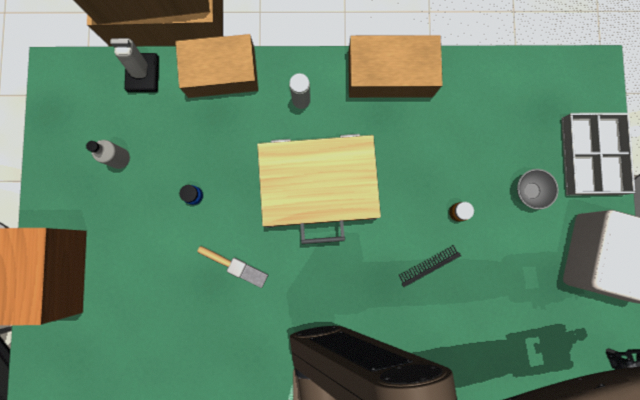

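```bash
cat > h.py <<'E'
from rig import ctrl
import cv2,numpy as np
from scipy.spatial.transform import Rotation as R
def cam(p):
    K=np.array([[p["fx"],0,p["cx"]],[0,p["fy"],p["cy"]],[0,0,1.]])
    if "rvec" in p:
        Rm=cv2.Rodrigues(np.array(p["rvec"],float))[0]; t=np.array(p["tvec"],float).ravel()
    return K,Rm,t
def back(p,uv,z):
    K,Rm,t=cam(p); d=Rm.T@np.linalg.solve(K,[uv[0],uv[1],1]); c=-Rm.T@t
    return c+d*(z-c[2])/d[2]
def proj(p,X):
    K,Rm,t=cam(p); x=K@(Rm@np.asarray(X,float)+t); return x[:2]/x[2]
E
python3 - <<'E'
from h import *
p=ctrl.get_image("top"); im=p["img"]
hsv=cv2.cvtColor(im,cv2.COLOR_BGR2HSV)
m=cv2.inRange(hsv,(8,60,120),(32,200,255)); m[:, :240]=0;m[:,400:]=0;m[:120]=0;m[240:]=0
n,l,st,_=cv2.connectedComponentsWithStats(m); i=1+np.argmax(st[1:,4]); m=(l==i).astype(np.uint8)*255
c=max(cv2.findContours(m,0,1)[0],key=cv2.contourArea)
print(st[i])
W=np.array([back(p,q[0]+0.0,0.103)[:2] for q in c],np.float32)
r=cv2.minAreaRect(W*1000); print(r, cv2.boxPoints(r))
for uv in [(302,241),(344,239),(323,240)]: print(uv,back(p,uv,.099))
for nm,uv,z in [("wax",(461.5,211),.068),("blue",(190,194),.06),("brush",(236,267),.01),("comb",(429,266),.004)]: print(nm,back(p,uv,z))
# scene crosscheck
q=ctrl.get_image("scene")
for nm,uv,z in [("waxcap",(244.5,132),.068),("handle bar",(350,180),.1)]: print(nm,back(q,uv,z))
v=cv2.resize(im[110:270,240:500],None,fx=3,fy=3,interpolation=cv2.INTER_CUBIC); cv2.imwrite("pics/b.png",v)
v=cv2.resize(q["img"][110:280,210:400],None,fx=4,fy=3.5,interpolation=cv2.INTER_CUBIC); cv2.imwrite("pics/b2.png",v)
E
```

```text
[ 258  135  123   91 9682]
((582.23291015625, 27.355621337890625), (213.68331909179688, 300.2498474121094), 4.053155899047852) [[ 465.04733  169.5533 ]
 [ 486.26962 -129.9456 ]
 [ 699.41846 -114.84206]
 [ 678.19617  184.65685]]
(302, 241) [0.42703286 0.06872761 0.099     ]
(344, 239) [ 0.43156825 -0.03761321  0.099     ]
(323, 240) [0.42929954 0.01558102 0.099     ]
wax [ 0.50340344 -0.34753023  0.068     ]
blue [0.55199049 0.36499609 0.06      ]
brush [0.3588674  0.24955388 0.01      ]
comb [ 0.3586656  -0.27287262  0.004     ]
waxcap [ 0.50472976 -0.35189377  0.068     ]
handle bar [0.44213755 0.0423423  0.1       ]
```

View pics/b.png

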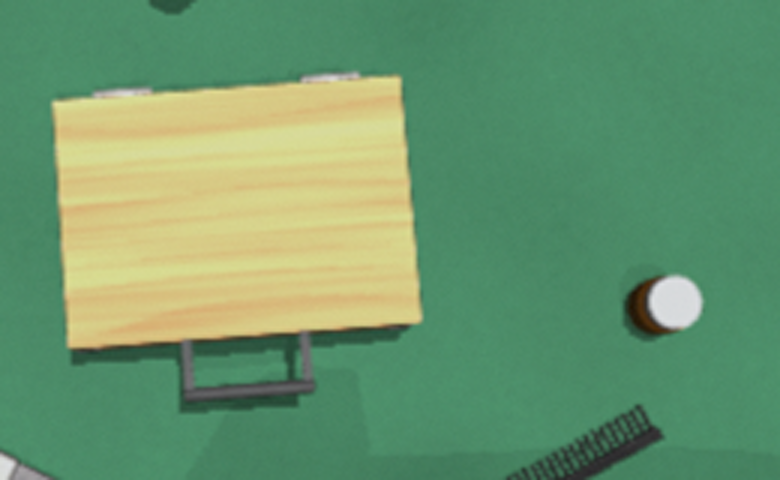

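View pics/b2.png

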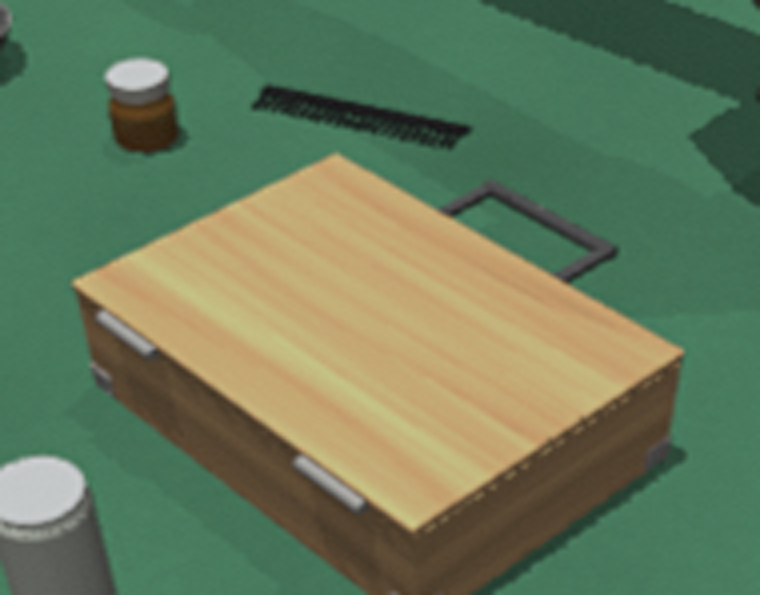

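Call:
carry_out --targets '[-24,-3,31,0,-4.5,0,0,-48,-6,62,0,-9,0,0,-72,-9,93,0,-13.5,0,0,-96,-12,124,0,-18,0,0,-120,-15,155,0,-22.5,0,0,-144,-18,186,0,-27,0,0,-168,-21,217,0,-31.5,0,0,-192,-24,248,0,-36,0,0]' --squeeze 20

```text
t: 1.57
tcp_pos: [0.3757, -0.3911, 0.2558]
tcp_rot: [[0.795, 0.001, 0.606], [-0.606, -0.001, 0.795], [0.001, -1.0, -0.0]]
wrist_force: [0.6, -0.7, -0.1]
gripper_width: 0.0851
```

Call:
carry_out --targets '[-20,2,35,0,-5,0,30,-40,4,70,0,-10,0,60,-60,6,105,0,-15,0,90,-80,8,140,0,-20,0,90,-100,10,175,0,-25,0,90,-120,12,210,0,-30,0,90,-140,14,245,0,-35,0,90,-160,16,280,0,-41,0,90]'

```text
t: 2.23
tcp_pos: [0.418, -0.0695, 0.2399]
tcp_rot: [[0.998, 0.002, -0.068], [0.068, -0.001, 0.998], [0.002, -1.0, -0.001]]
wrist_force: [2.2, -0.8, -0.1]
gripper_width: 0.0552
```

Call:
carry_out --targets '[4,25,21,0,0,0,90,9,50,42,0,0,0,90,13,75,64,0,0,0,90,17,100,85,0,0,0,90,17,100,85,0,0,0,90]'

```text
t: 2.65
tcp_pos: [0.4255, 0.0196, 0.1348]
tcp_rot: [[0.997, -0.008, -0.072], [0.072, 0.002, 0.997], [-0.008, -1.0, 0.002]]
wrist_force: [-1.4, -0.2, -1.9]
gripper_width: 0.0552
```

Run:
```python
from h import *
s=ctrl.read_state()
print(np.round(s["joint_pos"],3),np.round(s["tcp_pos"],4),s["gripper_width"])
p=ctrl.get_image("wrist"); cv2.imwrite("pics/c.png",p["img"]); print(p["fx"],p["cx"],p["cy"],np.round(p["tool_from_camera"],4).tolist())
T=np.eye(4); T[:3,:3]=s["tcp_rot"];T[:3,3]=s["tcp_pos"]
C=np.linalg.inv(T@np.array(p["tool_from_camera"]))
for y in (-.055,0,.055):
    X=np.array([.4296,.0166,.099,1])+np.r_[-np.sin(.0707)*y,np.cos(.0707)*y,0,0]
    x=C@X; print(p["fx"]*x[0]/x[2]+p["cx"],p["fy"]*x[1]/x[2]+p["cy"])
```

```text
[-0.193 -0.174  2.245  0.     1.079 -0.265] [0.4255 0.0196 0.1348] 0.05515875909009666
304.4594660160314 312.03456200453707 195.32902443895748 [[1.0, -0.0008, 0.0003, 0.0], [-0.0005, -0.2811, 0.9597, -0.1432], [-0.0007, -0.9597, -0.2811, 0.0718], [0.0, 0.0, 0.0, 1.0]]
317.86477078818183 304.4602255725195
318.36753432785224 229.75355224771326
318.9571550149321 142.14059589827917
```

View pics/c.png

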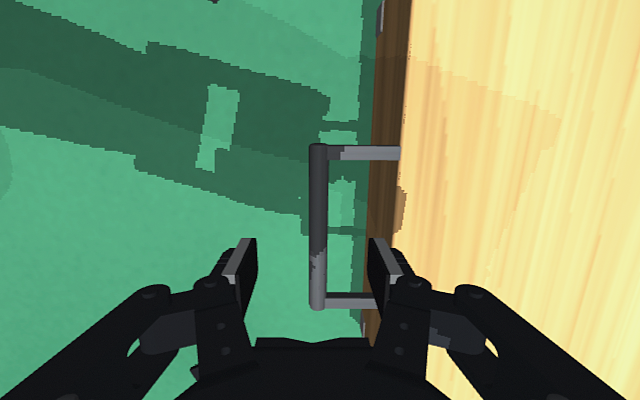

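Call:
carry_out --targets '[2,5,-1,0,0,0,135,4,20,-3,0,0,0,135,4,40,-3,0,0,0,135,4,55,-3,0,0,0,135,4,55,-3,0,0,0,135]'

```text
t: 3.12
tcp_pos: [0.43, 0.0144, 0.0806]
tcp_rot: [[0.998, -0.007, -0.07], [0.07, 0.0, 0.998], [-0.007, -1.0, 0.001]]
wrist_force: [-0.8, 0.1, -0.3]
gripper_width: 0.04
```

Call:
carry_out --targets '[0,1,0,0,0,0,255,0,1,0,0,0,0,255,0,1,0,0,0,0,255,0,1,0,0,0,0,255,0,1,0,0,0,0,255]' --squeeze 30

```text
t: 3.53
tcp_pos: [0.4292, 0.0135, 0.0809]
tcp_rot: [[0.997, -0.011, -0.071], [0.071, -0.002, 0.997], [-0.011, -1.0, -0.001]]
wrist_force: [-5.7, -3.1, 3.3]
gripper_width: 0.0108
```

Call:
carry_out --targets '[1,-26,0,0,0,0,255,5,-51,0,0,0,0,255,12,-76,0,0,0,0,255,21,-100,0,0,0,0,255,32,-123,0,0,0,0,255,46,-145,0,0,0,0,255,61,-166,0,0,0,0,255,79,-185,0,0,0,0,255]'

```text
t: 4.2
tcp_pos: [0.5094, 0.019, 0.2671]
tcp_rot: [[0.997, -0.013, -0.071], [0.071, -0.003, 0.997], [-0.013, -1.0, -0.002]]
wrist_force: [-0.0, -1.1, -2.8]
gripper_width: 0.0107
```

```bash
cat > ang.py <<'E'
from h import *
# chest
c=np.array([.5823,.0274]); yaw=np.deg2rad(4.05); ux=np.array([np.cos(yaw),np.sin(yaw)]); uy=np.array([-ux[1],ux[0]])
hinge=np.r_[c+.105*ux,.095]
def W(x,y,z): return np.r_[c+x*ux+y*uy,z]
def lidang():
    s=ctrl.read_state(); Rm=np.array(s["tcp_rot"]); g=np.array(s["tcp_pos"])-Rm[:,1]*ctrl.grip_point_offset
    d=g-hinge; f=-d[:2]@ux; return np.arctan2(d[2],f)-.0155, np.hypot(d[2],f), d[:2]@uy, s
if __name__=="__main__":
    a,r,l,s=lidang(); print("theta",a,"r",r,"lat",l); print(np.round(s["tcp_pos"],4),np.round(s["wrist_force"],2),np.round(s["joint_pos"],3),s["gripper_width"])
E
python3 ang.py
```

```text
theta 0.8043369932668462 r 0.2609855346197461 lat -0.0031572162497312643
[0.5094 0.019  0.2671] [-0.03 -1.06 -2.8 ] [-0.16  -0.104  1.93  -0.005  1.328 -0.23 ] 0.010701097672217967
```

Call:
carry_out --targets '[18,-16,0,0,0,0,255,31,-25.5,0,0,0,0,255,44,-34,0,0,0,0,255,44,-34,0,0,0,0,255]'

```text
t: 4.53
tcp_pos: [0.5559, 0.0222, 0.3036]
tcp_rot: [[0.997, -0.008, -0.071], [0.071, -0.002, 0.997], [-0.008, -1.0, -0.002]]
wrist_force: [0.2, 0.9, 3.3]
gripper_width: 0.0106
```

```bash
python3 ang.py
```

```text
theta 1.0306118342893729 r 0.2626668288394752 lat -0.0032406737397324657
[0.5559 0.0222 0.3036] [0.21 0.87 3.28] [-0.141 -0.02   1.784 -0.003  1.385 -0.211] 0.010560403213409758
```

Call:
carry_out --targets '[5,-3,0,0,0,0,255,9,-5,0,0,0,0,255,9,-5,0,0,0,0,255]'

```text
t: 4.78
tcp_pos: [0.5648, 0.0229, 0.3087]
tcp_rot: [[0.997, -0.008, -0.071], [0.071, -0.002, 0.997], [-0.008, -1.0, -0.002]]
wrist_force: [-0.2, 0.2, -0.7]
gripper_width: 0.0104
```

```bash
python3 ang.py
python3 - <<'E'
from h import *
for n in ["scene","top"]:
    p=ctrl.get_image(n); cv2.imwrite(f"pics/d_{n}.png",p["img"])
    for o in ["elbow","bracket","stay_lower"]:
        print(n,o,[(np.round(np.array(d["point"])*[640,400],1).tolist(),round(d["p"],2)) for d in ctrl.search_frame(p,o)[:2]])
E
```

```text
theta 1.0698620511586163 r 0.2627999615982022 lat -0.0032410974186578376
[0.5648 0.0229 0.3087] [-0.16  0.24 -0.69] [-0.138 -0.002  1.757 -0.003  1.394 -0.208] 0.010438661373128377
scene elbow [([338.6, 227.0], 0.78)]
scene bracket [([339.2, 226.3], 0.7)]
scene stay_lower [([340.1, 226.5], 0.65)]
top elbow [([271.1, 179.4], 0.63)]
top bracket [([268.6, 184.6], 0.74)]
top stay_lower [([272.8, 180.6], 0.75)]
```

View pics/d_top.png

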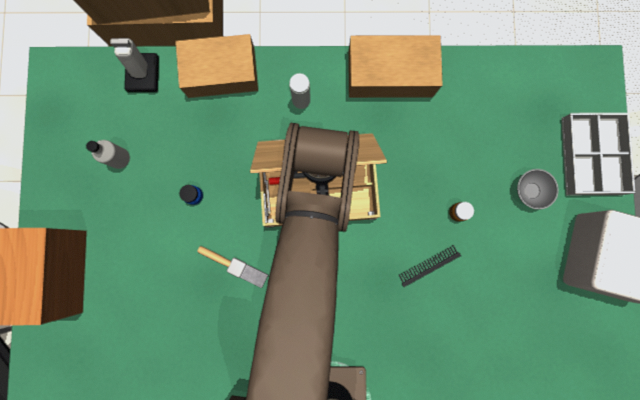

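View pics/d_scene.png

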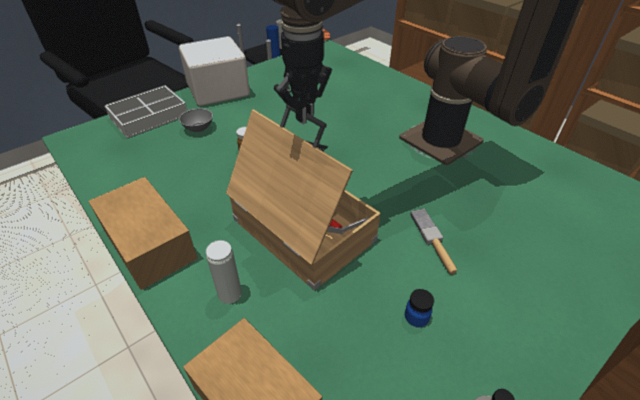

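Run:
```python
import cv2
a=cv2.imread("pics/d_scene.png")[180:260,290:400]; b=cv2.imread("pics/d_top.png")[130:235,245:395]
cv2.imwrite("pics/d1.png",cv2.resize(a,None,fx=7,fy=7,interpolation=cv2.INTER_CUBIC))
cv2.imwrite("pics/d2.png",cv2.resize(b,None,fx=5,fy=5,interpolation=cv2.INTER_CUBIC))
```

```text
(no output)
```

View pics/d1.png

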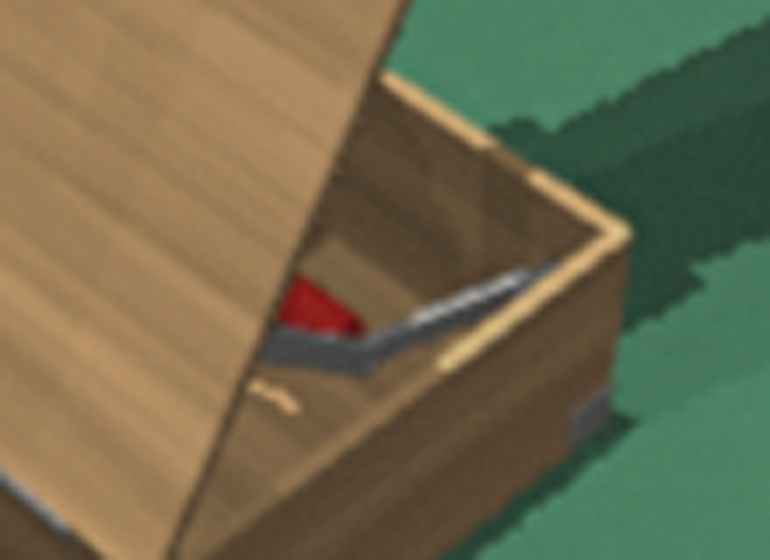

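View pics/d2.png

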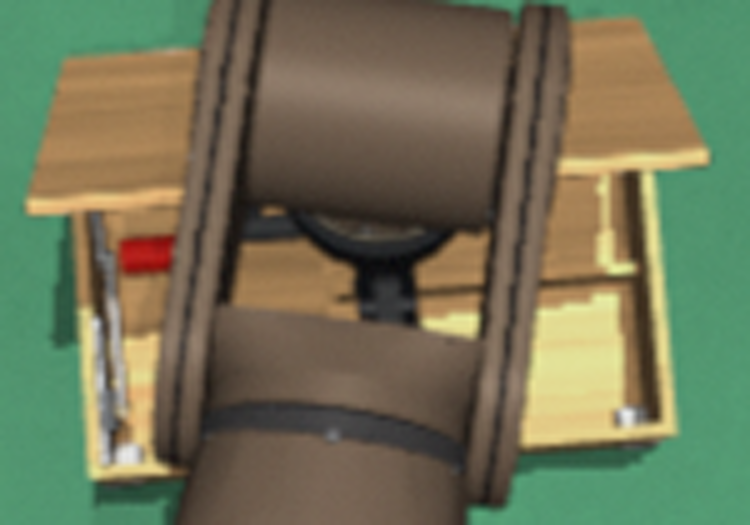

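Call:
carry_out --targets '[2.5,-1.5,0,0,0,0,255,4.5,-2.5,0,0,0,0,255,4.5,-2.5,0,0,0,0,255]'

```text
t: 5.43
tcp_pos: [0.5694, 0.0232, 0.3113]
tcp_rot: [[0.997, -0.008, -0.071], [0.071, -0.002, 0.997], [-0.008, -1.0, -0.002]]
wrist_force: [-0.4, -0.3, -0.3]
gripper_width: 0.0105
```

Call:
carry_out --targets '[2.5,-1.2,0,0,0,0,255,4.5,-2.3,0,0,0,0,255,4.5,-2.3,0,0,0,0,255]'

```text
t: 5.68
tcp_pos: [0.5749, 0.0236, 0.3142]
tcp_rot: [[0.997, -0.005, -0.071], [0.071, -0.002, 0.997], [-0.006, -1.0, -0.002]]
wrist_force: [1.1, 0.4, -0.2]
gripper_width: 0.0107
```

```bash
python3 ang.py;cat > look.py <<'E'
import sys
from ang import *
p=ctrl.get_image("scene")
cv2.imwrite("pics/"+sys.argv[1]+".png",cv2.resize(p["img"][180:260,290:400],None,fx=7,fy=7,interpolation=cv2.INTER_CUBIC))
E
python3 look.py e1
```

```text
theta 1.1132031683129868 r 0.2631568473848491 lat -0.003258674275786121
[0.5749 0.0236 0.3142] [ 1.15  0.37 -0.17] [-0.134  0.017  1.728 -0.003  1.401 -0.204] 0.01070789009886713
```

View pics/e1.png

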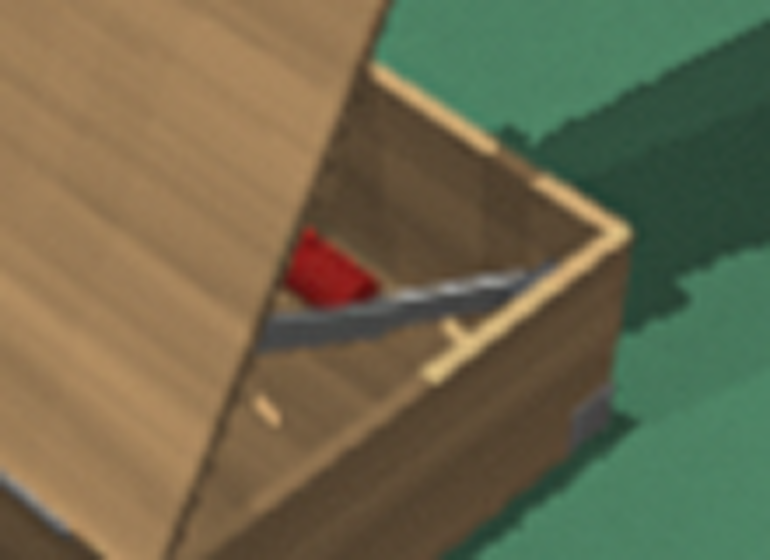

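Call:
carry_out --targets '[1.5,-0.7,0,0,0,0,255,2.7,-1.2,0,0,0,0,255,2.7,-1.2,0,0,0,0,255]'

```text
t: 5.98
tcp_pos: [0.5751, 0.0236, 0.3143]
tcp_rot: [[0.997, -0.014, -0.071], [0.071, -0.003, 0.997], [-0.014, -1.0, -0.002]]
wrist_force: [-8.1, 0.2, -0.5]
gripper_width: 0.0108
```

```bash
python3 ang.py;python3 look.py e2
```

```text
theta 1.1149551241554077 r 0.2630938965392652 lat -0.0032445330023146545
[0.5751 0.0236 0.3143] [-8.1   0.15 -0.46] [-0.133  0.023  1.722 -0.005  1.41  -0.204] 0.010753957673294807
```

View pics/e2.png

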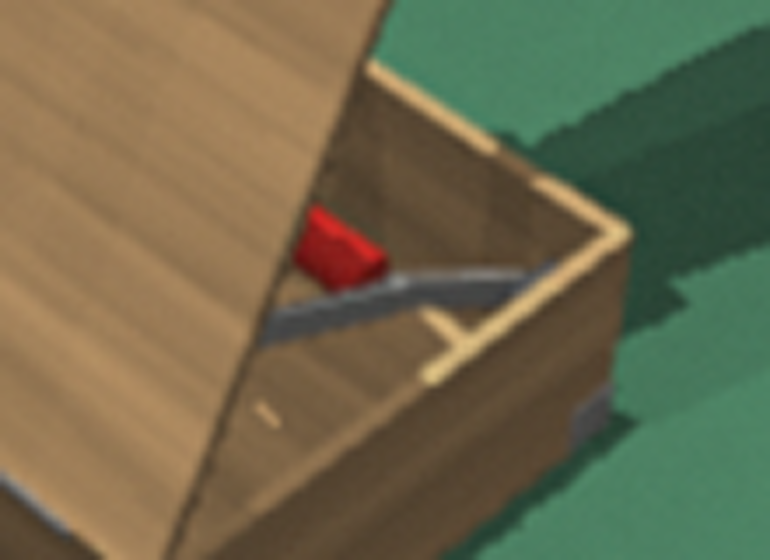

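Call:
carry_out --targets '[-1,0.5,0,0,0,0,255,-2,1,0,0,0,0,255,-2,1,0,0,0,0,255]'

```text
t: 6.28
tcp_pos: [0.573, 0.0235, 0.3133]
tcp_rot: [[0.997, -0.014, -0.071], [0.071, -0.003, 0.997], [-0.014, -1.0, -0.002]]
wrist_force: [-2.8, 0.6, 0.1]
gripper_width: 0.0106
```

```bash
python3 ang.py;python3 look.py e3
```

```text
theta 1.1060512460779275 r 0.2631091218763702 lat -0.0032497724219293575
[0.573  0.0235 0.3133] [-2.82  0.62  0.1 ] [-0.134  0.018  1.729 -0.005  1.408 -0.204] 0.010617312822624313
```

View pics/e3.png

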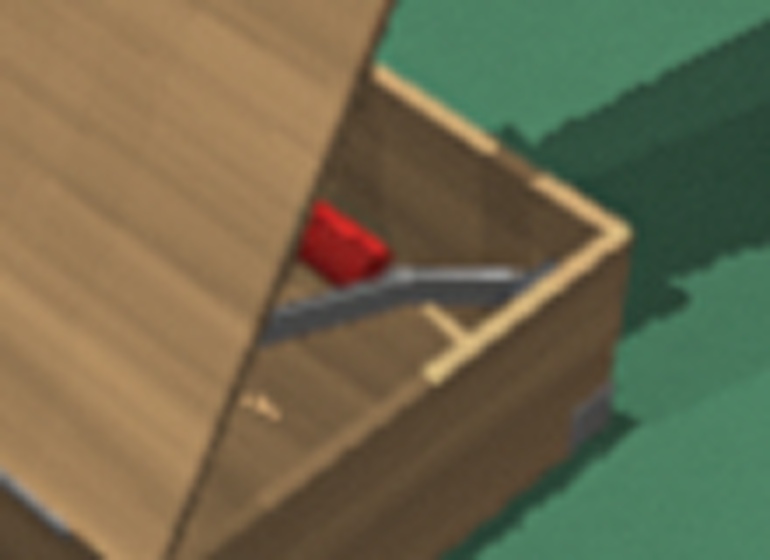

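Call:
carry_out --targets '[0,0,0,0,0,0,135,0,0,0,0,0,0,135,0,0,0,0,0,0,135,0,0,0,0,0,0,135]'

```text
t: 6.67
tcp_pos: [0.5736, 0.0234, 0.3137]
tcp_rot: [[0.997, -0.012, -0.071], [0.071, -0.003, 0.997], [-0.012, -1.0, -0.002]]
wrist_force: [-0.1, 0.2, -0.2]
gripper_width: 0.0404
```

```bash
python3 ang.py;python3 look.py e4
```

```text
theta 1.1084626997184241 r 0.2632838992686823 lat -0.003323244813491468
[0.5736 0.0234 0.3137] [-0.11  0.22 -0.15] [-0.134  0.018  1.728 -0.005  1.407 -0.204] 0.04037347741888885
```

View pics/e4.png

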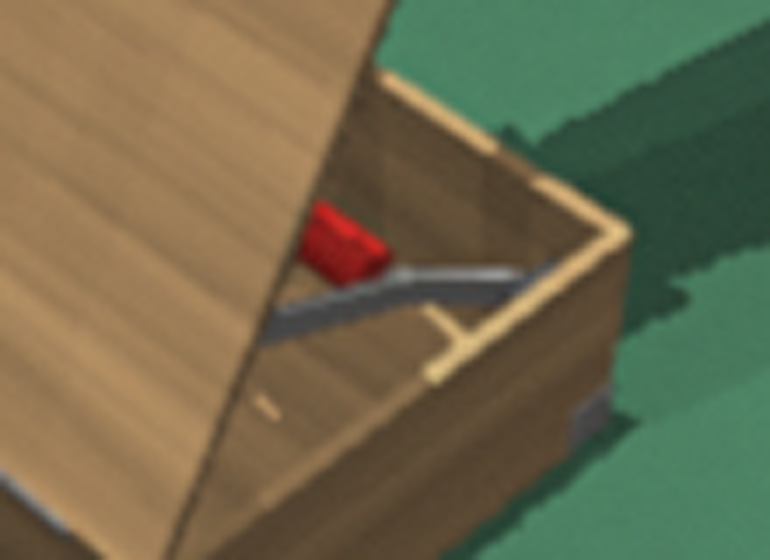

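Call:
carry_out --targets '[0,-35,0,0,0,0,100,0,-70,0,0,0,0,50,-25,-95,-25,0,0,0,0,-50,-95,-60,0,0,0,0]'

```text
t: 7.05
tcp_pos: [0.532, -0.0367, 0.4164]
tcp_rot: [[0.997, -0.001, -0.076], [0.076, -0.005, 0.997], [-0.002, -1.0, -0.005]]
wrist_force: [0.7, -1.2, 0.7]
gripper_width: 0.0842
```

```bash
python3 ang.py
python3 - <<'E'
from ang import *
p=ctrl.get_image("scene"); q=ctrl.get_image("top")
for h in np.arange(0,.36,.05): print(round(h,2),np.round(proj(p,[.565,.023,.309+h]),0),np.round(proj(q,[.565,.023,.309+h]),0))
cv2.imwrite("pics/f_scene.png",p["img"]);cv2.imwrite("pics/f_top.png",q["img"])
for n in ["elbow","bracket","wax_jar","lid_handle","roller"]:
  for nm,pp in (("scene",p),("top",q)):
    print(nm,n,[(np.round(np.array(d["point"])*[640,400],1).tolist(),round(d["p"],2)) for d in ctrl.search_frame(pp,n)[:2]])
E
```

```text
theta 1.116494777764613 r 0.3757372653888575 lat -0.06027574713432997
[ 0.532  -0.0367  0.4164] [ 0.73 -1.24  0.71] [-0.257 -0.11   1.671 -0.005  1.581 -0.332] 0.08424360237580965
0.0 [305. 121.] [320. 175.]
0.05 [304.  99.] [320. 171.]
0.1 [303.  74.] [321. 167.]
0.15 [303.  48.] [321. 163.]
0.2 [302.  18.] [321. 158.]
0.25 [301. -14.] [321. 153.]
0.3 [300. -50.] [321. 146.]
0.35 [299. -91.] [322. 139.]
scene elbow [([341.6, 220.4], 0.74)]
top elbow [([274.3, 184.6], 0.53)]
scene bracket [([339.6, 220.6], 0.72)]
top bracket [([271.8, 188.4], 0.81)]
scene wax_jar [([241.1, 134.8], 0.43)]
top wax_jar [([461.5, 212.9], 0.69)]
scene lid_handle [([287.7, 183.1], 0.72), ([237.8, 136.0], 0.45)]
top lid_handle [([293.4, 155.5], 0.92)]
scene roller []
top roller [([291.5, 154.2], 0.55)]
```

View pics/f_scene.png

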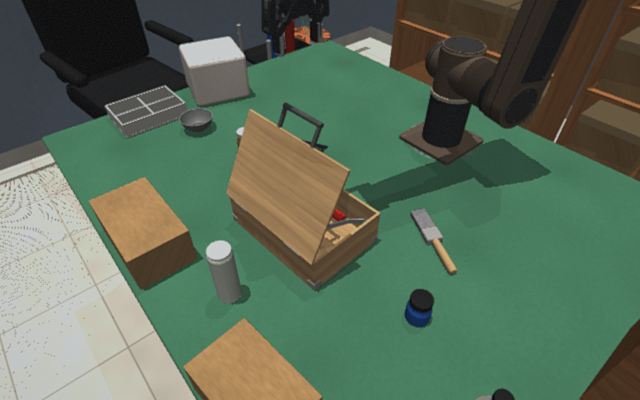

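View pics/f_top.png

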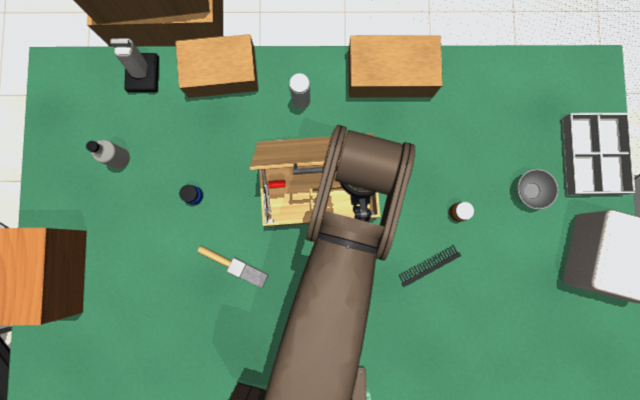

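Call:
carry_out --targets '[-5,8,-37,0,7,0,0,-10,16,-74,0,14,0,0,-15,24,-111,0,21,0,0,-20,32,-148,0,28,0,0,-25,40,-185,0,35,0,0,-30,48,-222,0,42,0,0,-35,56,-259,0,49,0,0,-40,64,-296,0,56,0,0]'

```text
t: 8.32
tcp_pos: [0.5111, -0.3367, 0.3453]
tcp_rot: [[0.613, -0.013, 0.79], [-0.79, -0.002, 0.613], [-0.006, -1.0, -0.012]]
wrist_force: [0.2, 0.5, 0.5]
gripper_width: 0.0853
```

Call:
carry_out --targets '[0,20,0,0,7,0,0,0,40,0,0,14,0,0,0,60,0,0,21,0,0,0,80,0,0,28,0,0,0,100,0,0,34,0,0,0,110,0,0,34,0,0]'

```text
t: 8.82
tcp_pos: [0.5089, -0.3359, 0.2318]
tcp_rot: [[0.065, -0.017, 0.998], [-0.998, 0.001, 0.065], [-0.002, -1.0, -0.017]]
wrist_force: [-0.9, -0.4, -0.7]
gripper_width: 0.0855
```

Run:
```python
from ang import *
s=ctrl.read_state(); print(np.round(s["tcp_pos"],4),np.round(s["tcp_rot"],3).tolist(),np.round(s["joint_pos"],3))
p=ctrl.get_image("wrist"); cv2.imwrite("pics/g.png",p["img"])
T=np.eye(4); T[:3,:3]=s["tcp_rot"];T[:3,3]=s["tcp_pos"]
M=T@np.array(p["tool_from_camera"]); C=np.linalg.inv(M)
for z in (0,.068):
    x=C@np.array([.504,-.353,z,1]); print(p["fx"]*x[0]/x[2]+p["cx"],p["fy"]*x[1]/x[2]+p["cy"])
for d in ctrl.search_frame(p,"wax_jar"): print(np.array(d["point"])*[640,400],d["p"])
R0=np.array(s["tcp_rot"])
g=np.array([.504,-.353,.046]); # grasp
u=np.array([ux[0],ux[1],0]); t=np.deg2rad(10)
y=u*np.sin(t)-np.array([0,0,np.cos(t)]); x=np.array([ux[1],-ux[0],0]); Rt=np.c_[x,y,np.cross(x,y)]
print("rotvec deg",np.rad2deg(R.from_matrix(R0.T@Rt).as_rotvec()))
for hh in (.12,0): 
    tcp=g+y*.0187-y*hh; print("shift",hh,R0.T@(tcp-s["tcp_pos"])*1000)
```

```text
[ 0.5089 -0.3359  0.2318] [[0.065, -0.017, 0.998], [-0.998, 0.001, 0.065], [-0.002, -1.0, -0.017]] [-0.745  0.152  1.734 -0.011  1.269  0.764]
326.0328109782278 167.65811404476523
328.81630528909324 181.39693526394277
[334.528 174.4  ] 0.92
rotvec deg [10.96490679 -0.3209613  -0.08577868]
shift 0.12 [ 16.99691938  86.39341994 -22.13182987]
shift 0 [ 17.11135187 204.20255621   0.69347007]
```

View pics/g.png

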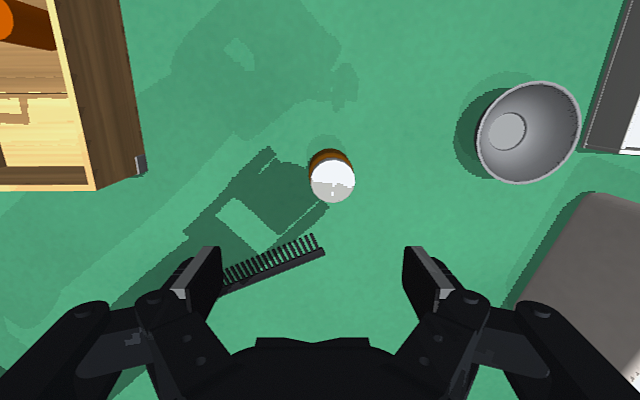

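Call:
carry_out --targets '[10,40,-11,5.5,0,0,0,20,80,-22,11,0,0,0,20,86,-22,11,0,0,0,20,126,-14,11,0,0,0,20,166,-7,11,0,0,0,20,190,-3,11,0,0,0,20,206,1,11,0,0,0,20,206,1,11,0,0,0]'

```text
t: 9.58
tcp_pos: [0.5073, -0.3541, 0.0236]
tcp_rot: [[0.072, 0.169, 0.983], [-0.997, 0.019, 0.07], [-0.006, -0.985, 0.17]]
wrist_force: [-0.8, 0.7, -0.7]
gripper_width: 0.0856
```

Run:
```python
from ang import *
s=ctrl.read_state(); print(np.round(s["tcp_pos"],4),np.round(s["tcp_rot"],3).tolist(),np.round(s["wrist_force"],2))
p=ctrl.get_image("wrist"); cv2.imwrite("pics/g2.png",p["img"])
R0=np.array(s["tcp_rot"]); print("grasp pt",np.array(s["tcp_pos"])-R0[:,1]*.0187)
```

```text
[ 0.5073 -0.3541  0.0236] [[0.072, 0.169, 0.983], [-0.997, 0.019, 0.07], [-0.006, -0.985, 0.17]] [-0.83  0.73 -0.71]
grasp pt [ 0.50412814 -0.35443355  0.04199579]
```

View pics/g2.png

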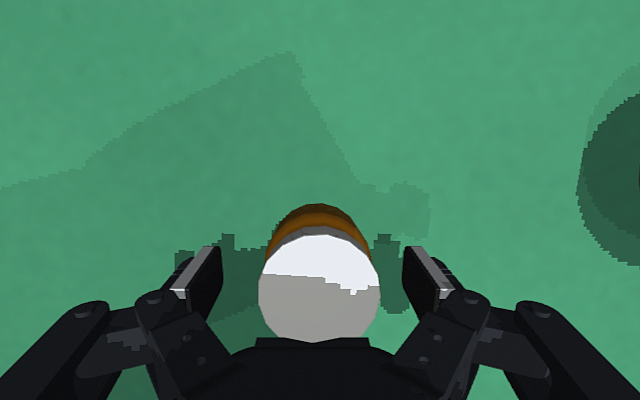

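Call:
carry_out --targets '[1,-5,0,0,0,0,0,1,-5,0,0,0,0,60,1,-5,0,0,0,0,140,1,-5,0,0,0,0,140,1,-5,0,0,0,0,140,1,-5,0,0,0,0,140]' --squeeze 35

```text
t: 10.13
tcp_pos: [0.5081, -0.3571, 0.0334]
tcp_rot: [[0.072, 0.174, 0.982], [-0.997, 0.014, 0.071], [-0.002, -0.985, 0.174]]
wrist_force: [-2.4, 1.4, 6.6]
gripper_width: 0.0484
```

Run:
```python
from ang import *
p=ctrl.get_image("wrist"); cv2.imwrite("pics/g3.png",p["img"])
q=ctrl.get_image("scene"); cv2.imwrite("pics/g4.png",cv2.resize(q["img"][80:170,190:320],None,fx=5,fy=5,interpolation=cv2.INTER_CUBIC))
```

```text
(no output)
```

View pics/g3.png

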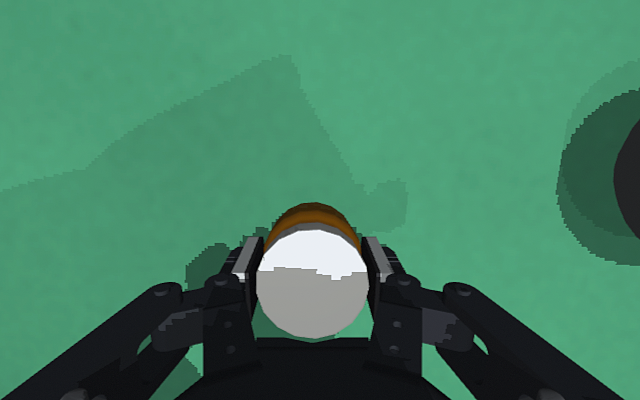

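View pics/g4.png

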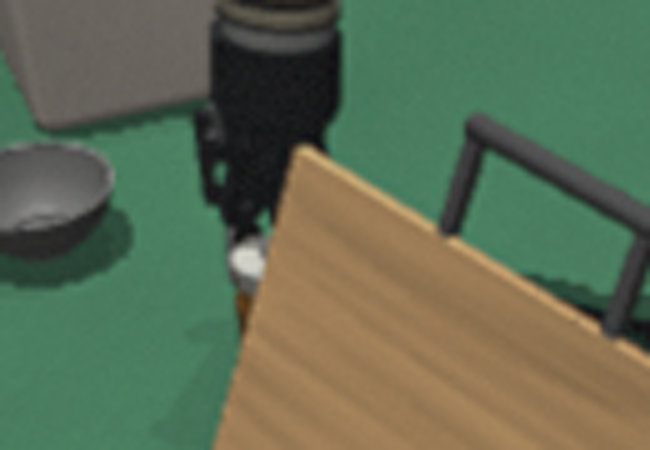

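Call:
carry_out --targets '[0,-5,1,0,0,0,140,0,-15,3,0,0,0,140,0,-25,5,0,0,0,140,0,-25,5,0,0,0,140]'

```text
t: 10.57
tcp_pos: [0.5101, -0.3586, 0.0622]
tcp_rot: [[0.072, 0.177, 0.982], [-0.997, 0.01, 0.071], [0.002, -0.984, 0.178]]
wrist_force: [0.4, -0.7, -0.5]
gripper_width: 0.0485
```

Run:
```python
from ang import *
s=ctrl.read_state(); print(np.round(s["tcp_pos"],4),np.round(s["wrist_force"],2),s["gripper_width"])
p=ctrl.get_image("wrist"); cv2.imwrite("pics/g5.png",p["img"])
q=ctrl.get_image("top"); cv2.imwrite("pics/g6.png",q["img"])
```

```text
[ 0.5101 -0.3586  0.0622] [ 0.41 -0.66 -0.49] 0.04852345393107441
```

View pics/g5.png

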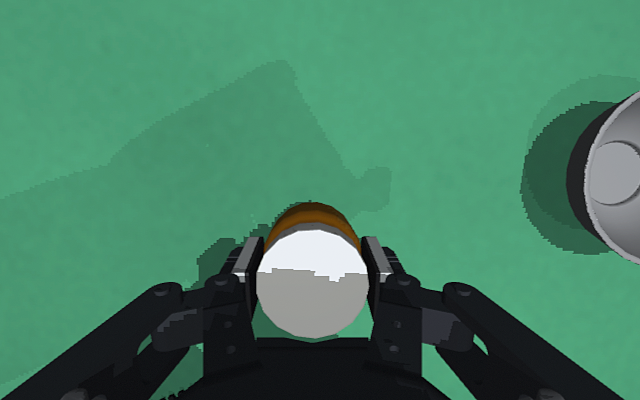

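View pics/g6.png

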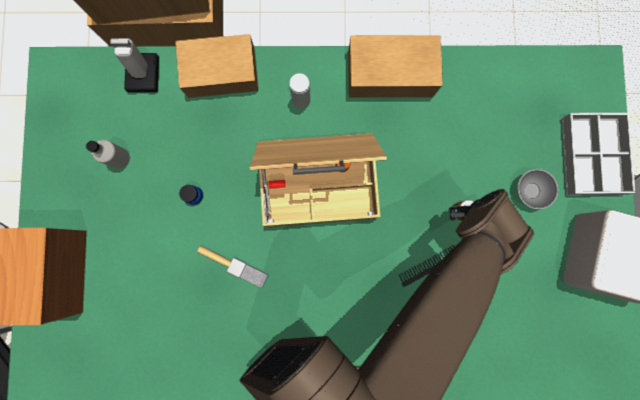

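Run:
```python
from ang import *
q=ctrl.get_image("top"); p=ctrl.get_image("scene")
v=cv2.resize(q["img"][125:230,245:395],None,fx=5,fy=5,interpolation=cv2.INTER_CUBIC)
def mk(X,c=(255,0,255)):
    a=(proj(q,X)-[245,125])*5+2; cv2.circle(v,tuple(int(t) for t in a),4,c,-1)
for x,y,z in [(-.099,-.144,.006),(-.015,-.144,.051),(-.015,.019,.051),(-.099,.019,.051),(-.057,-.075,.006)]: mk(W(x,y,z))
a=1.1205
for y in (-.055,.055): mk(W(.105-.258*np.cos(a),y,.095+.258*np.sin(a)),(255,255,0))
cv2.imwrite("pics/h.png",v)
cv2.imwrite("pics/h2.png",cv2.resize(p["img"][190:260,300:390],None,fx=8,fy=8,interpolation=cv2.INTER_CUBIC))
# elbow red
for nm,pp in (("top",q),("scene",p)):
    b,g,r=[pp["img"][...,i].astype(int) for i in range(3)]
    m=((r>120)&(g<50)&(b<50)).astype(np.uint8); m[:, :250]=0; m[:,400:]=0; m[:140]=0;m[260:]=0
    n,l,st,ce=cv2.connectedComponentsWithStats(m)
    for i in range(1,n):
        if st[i,4]>8: print(nm,st[i],ce[i])
    i=1+np.argmax(st[1:,4]); e=back(pp,ce[i],.13); d=e[:2]-c; print(nm,e,"chest",d@ux,d@uy)
s=ctrl.read_state(); R0=np.array(s["tcp_rot"])
u=np.array([ux[0],ux[1],0]); t=np.deg2rad(10)
y=u*np.sin(t)-np.array([0,0,np.cos(t)]); x=np.array([ux[1],-ux[0],0]); Rt=np.c_[x,y,np.cross(x,y)]
print("rotvec deg",np.rad2deg(R.from_matrix(R0.T@Rt).as_rotvec()))
off=np.array([.5081,-.3571,.0334])-np.array([.504,-.357,0]) # tcp - jar origin
for hh in (.13,.03,.006): print(hh,R0.T@(W(-.057,-.075,hh)+off-s["tcp_pos"])*1000, W(-.057,-.075,hh)+off)
```

```text
top [269 180  16   8  98] [276.45918367 183.44897959]
top [0.57009489 0.1314123  0.13      ] chest -0.004828558095388224 0.10461457487700553
scene [334 209  11  10  60] [338.36666667 213.93333333]
scene [0.56515829 0.13443687 0.13      ] chest -0.00953920977712441 0.10798024514025709
rotvec deg [-0.00852061  0.06971872 -0.14802217]
0.13 [-302.88172596  -94.13975527   65.7825907 ] [ 0.53483936 -0.05153845  0.1634    ]
0.03 [-302.64844585    4.33813523   48.40298587] [ 0.53483936 -0.05153845  0.0634    ]
0.006 [-302.59245863   27.97282895   44.23188071] [ 0.53483936 -0.05153845  0.0394    ]
```

View pics/h.png

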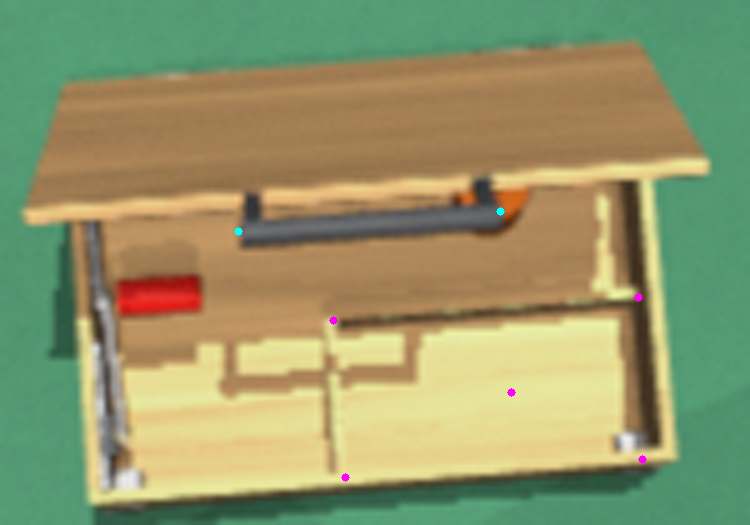

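View pics/h2.png

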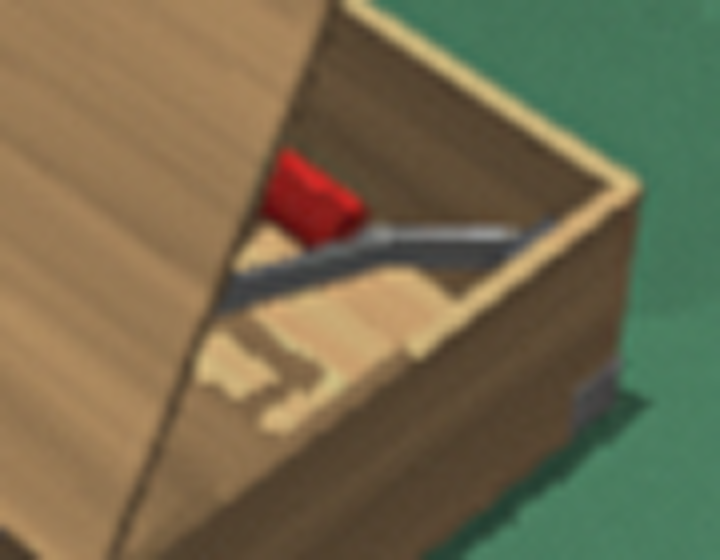

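Call:
carry_out --targets '[0,-38,7,0,0,0,140,-25,-68,17,0,0,0,140,-60,-85,25,0,0,0,140,-98,-94,32,0,0,0,140,-137,-94,38,0,0,0,140,-176,-94,45,0,0,0,140,-215,-94,52,0,0,0,140,-254,-94,58,0,0,0,140]'

```text
t: 11.43
tcp_pos: [0.5302, -0.0989, 0.1613]
tcp_rot: [[0.072, 0.172, 0.982], [-0.997, 0.015, 0.07], [-0.003, -0.985, 0.173]]
wrist_force: [1.1, 0.7, -1.2]
gripper_width: 0.0483
```

```bash
cat > pl.py <<'E'
from ang import *
s=ctrl.read_state(); R0=np.array(s["tcp_rot"]); print(np.round(s["joint_pos"],3),s["gripper_width"],np.round(s["tcp_pos"],4))
u=np.array([ux[0],ux[1],0]); t=np.deg2rad(10)
y=u*np.sin(t)-np.array([0,0,np.cos(t)]); x=np.array([ux[1],-ux[0],0]); Rt=np.c_[x,y,np.cross(x,y)]
print("rotvec deg",np.rad2deg(R.from_matrix(R0.T@Rt).as_rotvec()))
off=np.array([.5081,-.3571,.0334])-np.array([.504,-.357,0])
for hh in (.13,.06,.02,.006): print(hh,np.round(R0.T@(W(-.057,-.075,hh)+off-s["tcp_pos"])*1000,1))
E
python3 pl.py
```

```text
[-0.412 -0.032  2.07   0.102  0.953  1.035] 0.048277510535941065 [ 0.5302 -0.0989  0.1613]
rotvec deg [ 0.03027126  0.04043323 -0.17463968]
0.13 [-46.9  -0.6   8.3]
0.06 [-46.7  68.4  -3.9]
0.02 [-46.6 107.8 -10.8]
0.006 [-46.5 121.6 -13.2]
```

Call:
carry_out --targets '[-24,0,4,0,0,0,140,-47,0,8,0,0,0,140,-47,30,3,0,0,0,140,-47,60,-3,0,0,0,140,-47,85,-7,0,0,0,140,-47,103,-10,0,0,0,140,-47,103,-10,0,0,0,140]'

```text
t: 12.02
tcp_pos: [0.5304, -0.0496, 0.0527]
tcp_rot: [[0.072, 0.162, 0.984], [-0.997, 0.019, 0.07], [-0.007, -0.987, 0.163]]
wrist_force: [-1.6, 0.2, -2.2]
gripper_width: 0.0483
```

```bash
python3 pl.py
python3 - <<'E'
from ang import *
p=ctrl.get_image("wrist"); cv2.imwrite("pics/i1.png",p["img"])
q=ctrl.get_image("top"); cv2.imwrite("pics/i2.png",q["img"][100:320,200:480])
E
```

```text
[-0.316  0.124  2.138  0.102  0.732  1.112] 0.04825680794592878 [ 0.5304 -0.0496  0.0527]
rotvec deg [ 0.62985478  0.01078884 -0.41784894]
0.13 [   1.4 -108.5   22.2]
0.06 [  1.9 -39.5  10.8]
0.02 [2.2 0.  4.3]
0.006 [ 2.3 13.8  2. ]
```

View pics/i1.png

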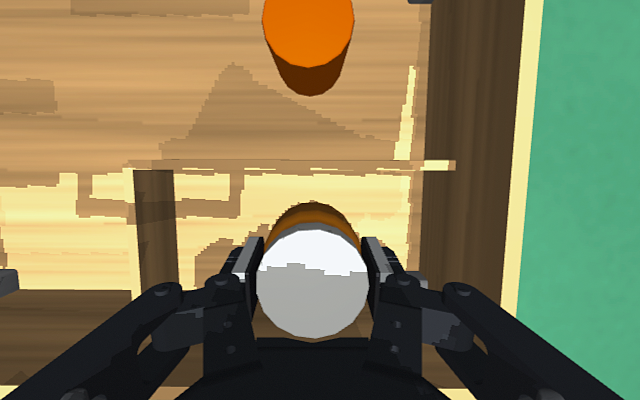

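View pics/i2.png

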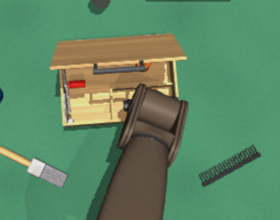

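Call:
carry_out --targets '[2,5,4,0.5,0,0,140,2,11,3,0.5,0,0,140,2,14,3,0.5,0,0,140,2,14,3,0.5,0,0,140]'

```text
t: 12.45
tcp_pos: [0.5395, -0.0525, 0.044]
tcp_rot: [[0.072, 0.178, 0.981], [-0.997, 0.017, 0.07], [-0.004, -0.984, 0.179]]
wrist_force: [0.2, -0.9, -1.2]
gripper_width: 0.0484
```

```bash
python3 pl.py
```

```text
[-0.318  0.153  2.129  0.112  0.698  1.102] 0.048406338082087545 [ 0.5395 -0.0525  0.044 ]
rotvec deg [-0.3232738   0.01520786 -0.23512963]
0.13 [  -1.8 -118.3   16.9]
0.06 [ -1.5 -49.4   4.4]
0.02 [ -1.3 -10.1  -2.8]
0.006 [-1.3  3.7 -5.3]
```

Call:
carry_out --targets '[0,2,-2,0,0,0,140,0,4,-4,0,0,0,140,0,5,-4,0,0,0,140,0,5,-4,0,0,0,140]'

```text
t: 12.78
tcp_pos: [0.5369, -0.0529, 0.0394]
tcp_rot: [[0.072, 0.179, 0.981], [-0.997, 0.017, 0.07], [-0.004, -0.984, 0.18]]
wrist_force: [-1.8, 0.7, 4.1]
gripper_width: 0.0484
```

```bash
python3 pl.py
```

```text
[-0.32   0.155  2.136  0.114  0.687  1.097] 0.04841824745426819 [ 0.5369 -0.0529  0.0394]
rotvec deg [-0.36004674  0.02755763 -0.22619357]
0.13 [  -1.9 -122.3   20.4]
0.06 [ -1.7 -53.4   7.8]
0.02 [ -1.5 -14.1   0.6]
0.006 [-1.5 -0.3 -1.9]
```

Call:
carry_out --targets '[0,0,0,0,0,0,75,0,0,0,0,0,0,65,0,0,0,0,0,0,65,0,0,0,0,0,0,65]'

```text
t: 13.12
tcp_pos: [0.5369, -0.0528, 0.0394]
tcp_rot: [[0.072, 0.179, 0.981], [-0.997, 0.017, 0.07], [-0.004, -0.984, 0.18]]
wrist_force: [0.7, 0.5, -1.3]
gripper_width: 0.0635
```

Run:
```python
from ang import *
s=ctrl.read_state(); print(np.round(s["tcp_pos"],4),np.round(s["wrist_force"],2),s["gripper_width"])
p=ctrl.get_image("wrist"); cv2.imwrite("pics/j1.png",p["img"])
```

```text
[ 0.5369 -0.0528  0.0394] [ 0.74  0.49 -1.34] 0.06351592769952098
```

View pics/j1.png

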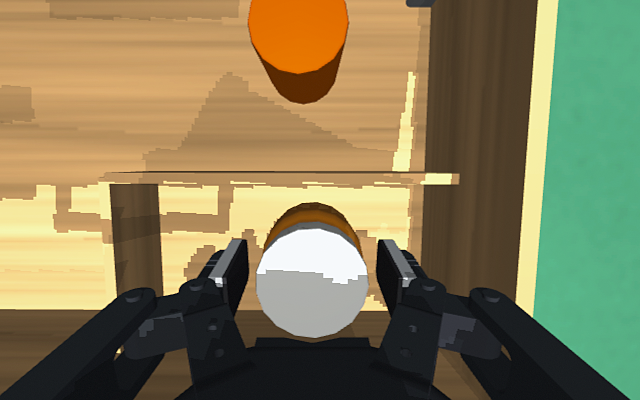

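Call:
carry_out --targets '[0,-20,3,0,0,0,65,0,-50,6,0,0,0,65,0,-90,5,0,0,0,65,0,-130,3,0,0,0,65,0,-160,0,0,0,0,65,0,-160,0,0,0,0,65]'

```text
t: 13.67
tcp_pos: [0.5112, -0.0567, 0.2048]
tcp_rot: [[0.072, 0.192, 0.979], [-0.997, 0.012, 0.071], [0.002, -0.981, 0.192]]
wrist_force: [1.1, 0.1, 0.3]
gripper_width: 0.0635
```

Run:
```python
from ang import *
s=ctrl.read_state(); print(np.round(s["tcp_pos"],4),np.round(s["wrist_force"],2),s["gripper_width"],np.round(s["tcp_rot"],3).tolist(),np.round(s["joint_pos"],3))
p=ctrl.get_image("wrist"); cv2.imwrite("pics/j2.png",p["img"])
q=ctrl.get_image("top"); cv2.imwrite("pics/j3.png",q["img"])
```

```text
[ 0.5112 -0.0567  0.2048] [1.1  0.14 0.25] 0.06348890195512526 [[0.072, 0.192, 0.979], [-0.997, 0.012, 0.071], [0.002, -0.981, 0.192]] [-0.346 -0.157  2.102  0.09   1.021  1.113]
```

View pics/j2.png

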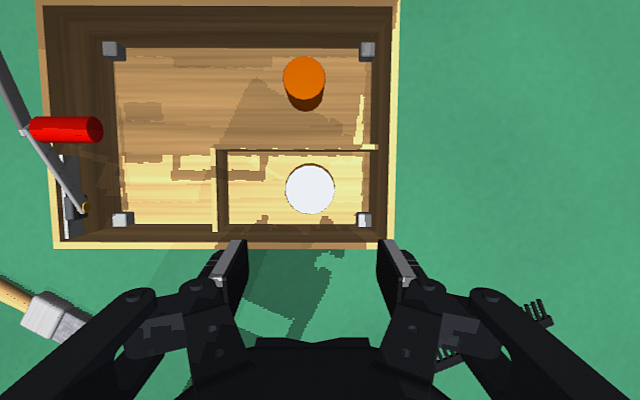

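View pics/j3.png

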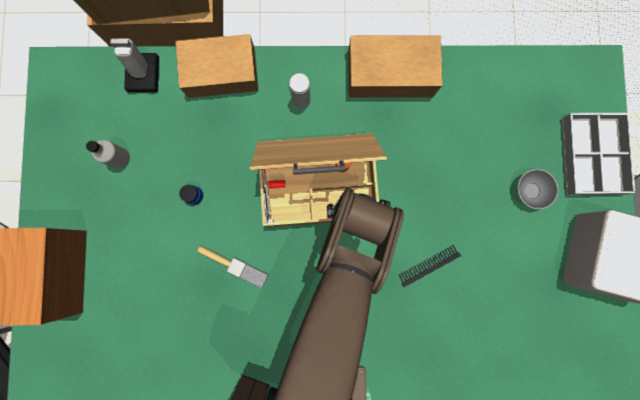

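```bash
cat > el.py <<'E'
from ang import *
from scipy.optimize import least_squares
def red(im,box):
    b,g,r=[im[...,i].astype(int) for i in range(3)]
    m=((r>110)&(g<60)&(b<60)&(r>2.5*g)).astype(np.uint8); k=np.zeros_like(m); x0,y0,x1,y1=box; k[y0:y1,x0:x1]=1; m*=k
    n,l,st,ce=cv2.connectedComponentsWithStats(m); i=1+np.argmax(st[1:,4]); return ce[i],st[i]
s=ctrl.read_state(); T=np.eye(4); T[:3,:3]=s["tcp_rot"];T[:3,3]=s["tcp_pos"]
w=ctrl.get_image("wrist"); q=ctrl.get_image("top")
C=np.linalg.inv(T@np.array(w["tool_from_camera"]))
def pw(X):
    x=C@np.r_[X,1]; return np.array([w["fx"]*x[0]/x[2]+w["cx"],w["fy"]*x[1]/x[2]+w["cy"]])
if __name__=="__main__":
    a,sa=red(w["img"],(0,0,640,240)); b,sb=red(q["img"],(250,150,330,220))
    print(a,sa,b,sb)
    f=lambda X: np.r_[pw(X)-a,proj(q,X)-b]
    r=least_squares(f,[.57,.13,.13]); print(r.x,r.fun); d=r.x[:2]-c; print("chest",d@ux,d@uy,r.x[2])
    C0=r.x
    # bracket guess
    R0=T[:3,:3]; t=np.deg2rad(33); u=np.array([ux[0],ux[1],0])
    y=u*np.sin(t)-np.array([0,0,np.cos(t)]); x=np.array([ux[1],-ux[0],0]); Rt=np.c_[x,y,np.cross(x,y)]
    print("rotvec",np.rad2deg(R.from_matrix(R0.T@Rt).as_rotvec()))
    P=C0.copy(); P[:2]=c+(d@ux)*ux+.099*uy
    for k in (.05,.03): print(k, R0.T@(P-y*k-s["tcp_pos"])*1000, P-y*k)
E
python3 el.py
```

```text
[ 54.00516129 123.66516129] [  22  111   68   27 1550] [276.38888889 183.62962963] [269 180  16   8 108]
[0.56869629 0.13118434 0.13431916] [-5.40991099e-05 -4.31435633e-02  1.17987932e-02  1.56123417e-01]
chest -0.0062397646721571165 0.10448596296085483 0.13431915653304402
rotvec [ 2.24376629e+01  6.62400072e-03 -1.40608764e-01]
0.05 [-176.70964895   30.69851971   40.90765068] [0.5419198  0.12378877 0.17625268]
0.03 [-176.66136524   49.18436783   48.54120085] [0.55278538 0.12455809 0.15947927]
```

Call:
carry_out --targets '[-36,0,8,5,0,0,160,-72,6,16,11,0,0,255,-108,14,24,16,0,0,255,-144,22,33,20,0,0,255,-177,31,41,22.5,0,0,255,-177,31,41,22.5,0,0,255,-177,31,41,22.5,0,0,255]' --squeeze 40

```text
t: 14.45
tcp_pos: [0.5382, 0.1266, 0.1691]
tcp_rot: [[0.076, 0.533, 0.843], [-0.997, 0.045, 0.062], [-0.005, -0.845, 0.535]]
wrist_force: [-0.1, -1.2, 0.8]
gripper_width: -0.0001
```

```bash
python3 el.py
python3 - <<'E'
from ang import *
s=ctrl.read_state(); print(np.round(s["tcp_pos"],4),np.round(s["wrist_force"],2),s["gripper_width"],np.round(s["tcp_rot"],3).tolist(),np.round(s["joint_pos"],3))
p=ctrl.get_image("wrist"); cv2.imwrite("pics/k1.png",p["img"])
p=ctrl.get_image("scene"); cv2.imwrite("pics/k2.png",cv2.resize(p["img"][80:260,260:420],None,fx=4,fy=3.3))
E
```

```text
[309.1829955  210.36092342] [ 278  196   64   29 1776] [276.40909091 183.69090909] [269 180  16   8 110]
[0.56993788 0.13152678 0.12454155] [-0.04952698 -0.03070857  0.18875471  0.09664496]
chest -0.004977092763512315 0.10473985537926354 0.12454154611826121
rotvec [ 0.66054186  0.10737254 -0.39275149]
0.05 [3.09737788 4.72761802 2.6292485 ] [0.54317932 0.12387795 0.16647507]
0.03 [ 3.23468587 24.72581907  2.8596856 ] [0.5540449  0.12464727 0.14970166]
[0.5401 0.1244 0.1715] [ 0.16 -0.46  0.24] -0.0005982987396430671 [[0.072, 0.537, 0.841], [-0.997, 0.043, 0.058], [-0.005, -0.843, 0.538]] [ 0.032 -0.186  2.26   0.053  0.5    1.493]
```

View pics/k1.png

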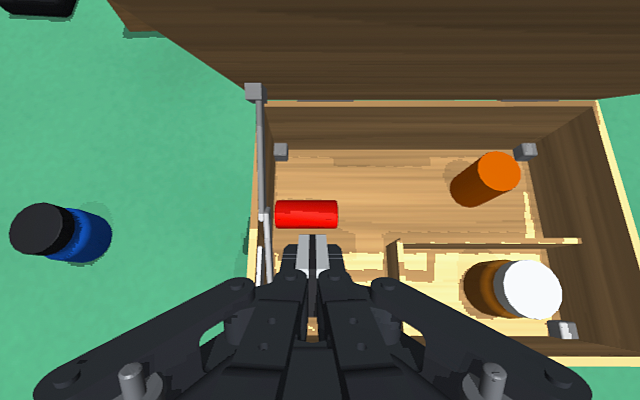

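View pics/k2.png

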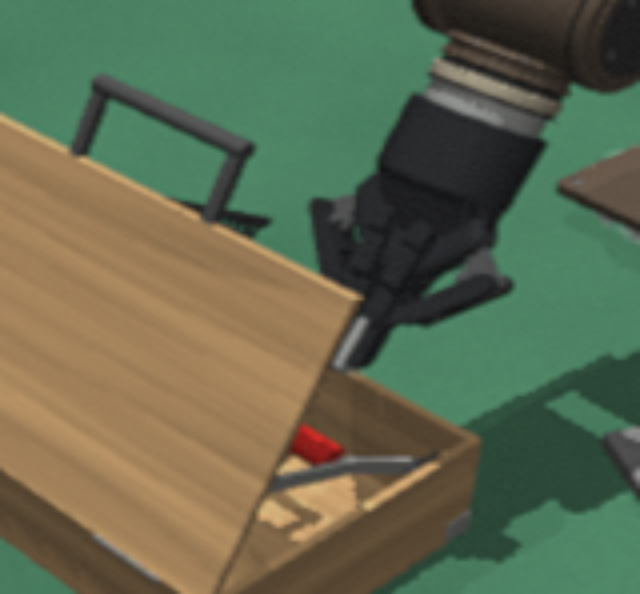

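Call:
carry_out --targets '[0,15,1,0,0,0,255,0,28,2,0,0,0,255,0,34,2,0,0,0,255,0,34,2,0,0,0,255]'

```text
t: 14.98
tcp_pos: [0.561, 0.1237, 0.1441]
tcp_rot: [[0.068, 0.537, 0.841], [-0.998, 0.04, 0.054], [-0.005, -0.843, 0.538]]
wrist_force: [-0.3, 0.4, -0.3]
gripper_width: 0.0002
```

```bash
cat > kk.py <<'E'
from ang import *
import sys
s=ctrl.read_state(); print(np.round(s["tcp_pos"],4),np.round(s["wrist_force"],2),np.round(np.array(s["tcp_rot"])[:,1],3))
p=ctrl.get_image("wrist"); cv2.imwrite("pics/%s.png"%sys.argv[1],p["img"][100:360,160:480])
E
python3 kk.py k3
```

```text
[0.561  0.1237 0.1441] [-0.3   0.42 -0.33] [ 0.537  0.04  -0.843]
```

View pics/k3.png

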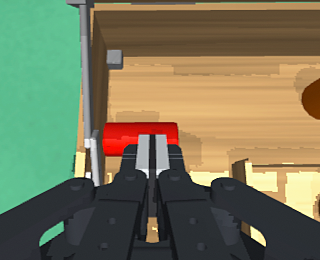

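Call:
carry_out --targets '[0,3,0,0,0,0,255,0,6,0,0,0,0,255,0,8,0,0,0,0,255,0,8,0,0,0,0,255]'

```text
t: 15.37
tcp_pos: [0.5652, 0.1242, 0.1379]
tcp_rot: [[0.068, 0.538, 0.84], [-0.998, 0.041, 0.055], [-0.005, -0.842, 0.539]]
wrist_force: [0.2, -0.2, 0.0]
gripper_width: 0.0002
```

Call:
carry_out --targets '[0,1.5,0,0,0,0,255,0,3,0,0,0,0,255,0,3,0,0,0,0,255]'

```text
t: 15.62
tcp_pos: [0.5671, 0.1245, 0.1358]
tcp_rot: [[0.068, 0.538, 0.84], [-0.998, 0.041, 0.055], [-0.005, -0.842, 0.54]]
wrist_force: [-1.4, -0.4, 2.9]
gripper_width: -0.0004
```

Call:
carry_out --targets '[0,1.5,0,0,0,0,255,0,3,0,0,0,0,255,0,3,0,0,0,0,255]'

```text
t: 15.87
tcp_pos: [0.5691, 0.1246, 0.1335]
tcp_rot: [[0.068, 0.539, 0.84], [-0.998, 0.041, 0.055], [-0.005, -0.841, 0.54]]
wrist_force: [-2.7, -0.2, 3.2]
gripper_width: -0.0003
```

```bash
python3 kk.py k4; python3 look.py k5
```

```text
[0.5691 0.1246 0.1335] [-2.67 -0.24  3.17] [ 0.539  0.041 -0.841]
```

View pics/k4.png

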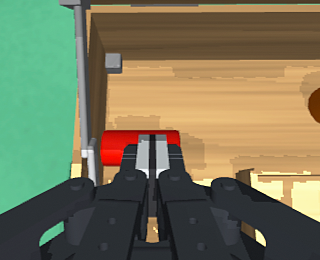

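View pics/k5.png

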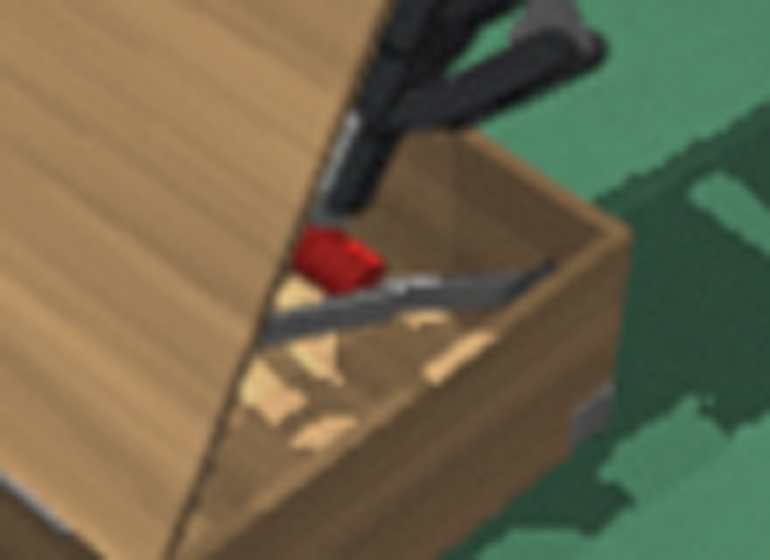

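Call:
carry_out --targets '[0,2.5,0,0,0,0,255,0,5,0,0,0,0,255,0,7.5,0,0,0,0,255,0,10,-0.5,0,0,0,255,0,10,-0.5,0,0,0,255]'

```text
t: 16.38
tcp_pos: [0.5747, 0.125, 0.125]
tcp_rot: [[0.068, 0.54, 0.839], [-0.998, 0.041, 0.055], [-0.005, -0.841, 0.541]]
wrist_force: [-0.1, 0.2, 1.5]
gripper_width: -0.0001
```

```bash
python3 kk.py k6; python3 look.py k7
```

```text
[0.5747 0.125  0.125 ] [-0.15  0.15  1.49] [ 0.54   0.041 -0.841]
```

View pics/k6.png

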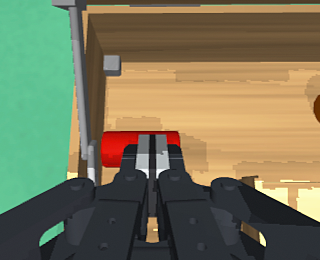

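View pics/k7.png

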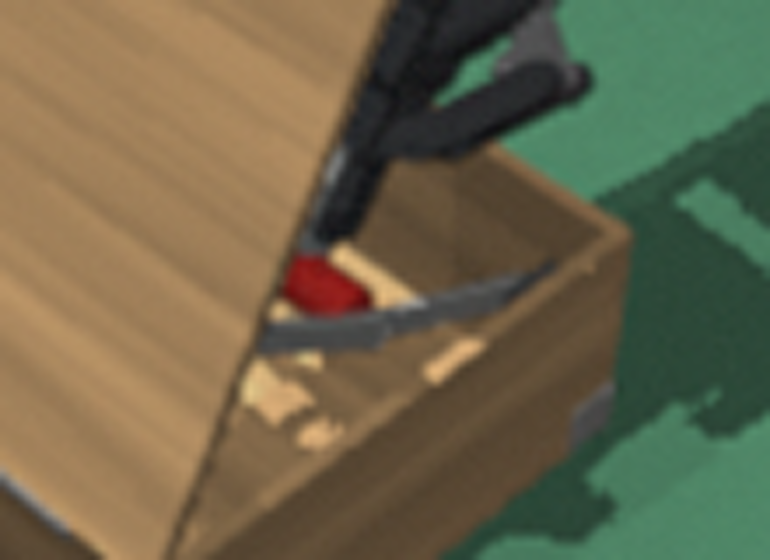

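Call:
carry_out --targets '[0,3,-0.3,0,0,0,255,0,6,-0.8,0,0,0,255,0,9,-1.4,0,0,0,255,0,12,-2.2,0,0,0,255,0,12,-2.2,0,0,0,255]'

```text
t: 16.9
tcp_pos: [0.5782, 0.1253, 0.1122]
tcp_rot: [[0.068, 0.537, 0.841], [-0.998, 0.041, 0.055], [-0.005, -0.843, 0.538]]
wrist_force: [-0.4, -0.9, 1.7]
gripper_width: 0.0001
```

Call:
carry_out --targets '[0,3,-1,0,0,0,255,0,6,-2,0,0,0,255,0,9,-3,0,0,0,255,0,11,-4,0,0,0,255,0,11,-4,0,0,0,255]'

```text
t: 17.32
tcp_pos: [0.5796, 0.1256, 0.0991]
tcp_rot: [[0.068, 0.534, 0.843], [-0.998, 0.041, 0.055], [-0.005, -0.845, 0.535]]
wrist_force: [-0.3, -0.1, -0.5]
gripper_width: 0.0001
```

```bash
python3 kk.py k8; python3 look.py k9
```

```text
[0.5796 0.1256 0.0991] [-0.33 -0.13 -0.45] [ 0.534  0.041 -0.845]
```

View pics/k8.png

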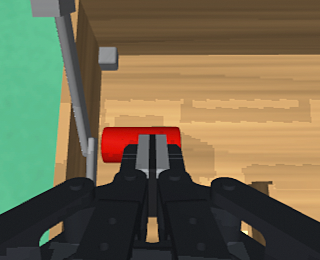

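View pics/k9.png

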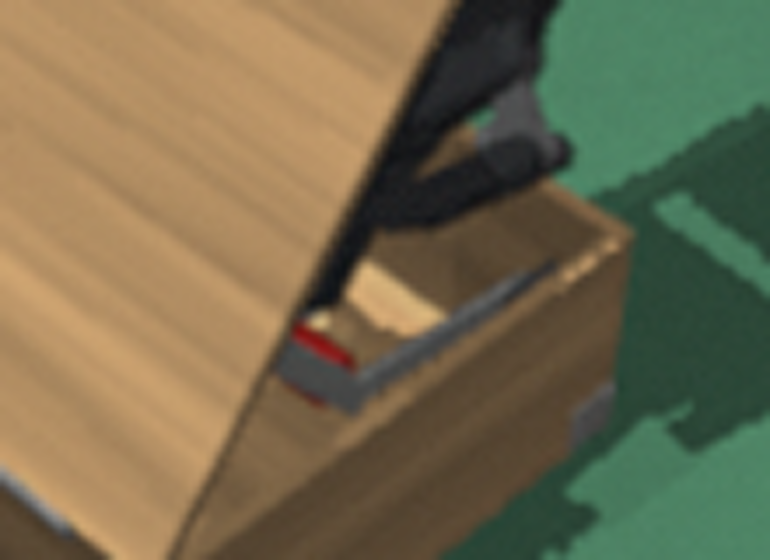

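Call:
carry_out --targets '[0,-8,0,0,0,0,255,0,-25,0,0,0,0,255,0,-55,-10,0,0,0,255,0,-85,-20,0,0,0,255,0,-100,-30,0,0,0,255]'

```text
t: 17.83
tcp_pos: [0.5002, 0.1199, 0.1703]
tcp_rot: [[0.068, 0.536, 0.841], [-0.998, 0.041, 0.055], [-0.005, -0.843, 0.538]]
wrist_force: [0.5, 0.1, 1.1]
gripper_width: 0.0002
```

Run:
```python
from ang import *
s=ctrl.read_state(); print(np.round(s["tcp_pos"],4),np.round(s["wrist_force"],2),np.round(s["tcp_rot"],3).tolist(),np.round(s["joint_pos"],3))
p=ctrl.get_image("scene"); q=ctrl.get_image("top")
cv2.imwrite("pics/l1.png",p["img"]); cv2.imwrite("pics/l2.png",q["img"])
for n in ["lid_handle"]:
  for nm,pp in (("scene",p),("top",q)):
    print(nm,n,[(np.round(np.array(d["point"])*[640,400],1).tolist(),round(d["p"],2)) for d in ctrl.search_frame(pp,n)[:2]])
for a in (.9,.95,1.0,1.05,1.1):
    b=a+.0155; print(a,[np.round(proj(pp,W(.105-.258*np.cos(b),y,.095+.258*np.sin(b))),1).tolist() for pp in (p,q) for y in (-.055,.055)])
```

```text
[0.5002 0.1199 0.1703] [0.47 0.07 1.08] [[0.068, 0.536, 0.841], [-0.998, 0.041, 0.055], [-0.005, -0.843, 0.538]] [ 0.024 -0.295  2.348  0.056  0.522  1.487]
scene lid_handle [([292.0, 181.7], 0.91)]
top lid_handle [([316.7, 160.7], 0.74)]
0.9 [[300.2, 109.5], [337.1, 130.0], [345.6, 189.8], [294.3, 193.6]]
0.95 [[296.5, 108.1], [333.5, 128.8], [345.4, 184.5], [293.8, 188.3]]
1.0 [[292.5, 107.0], [329.8, 127.8], [345.2, 179.0], [293.3, 182.9]]
1.05 [[288.3, 106.1], [325.7, 127.1], [344.9, 173.4], [292.8, 177.3]]
1.1 [[284.0, 105.5], [321.5, 126.8], [344.7, 167.6], [292.3, 171.5]]
```

View pics/l1.png

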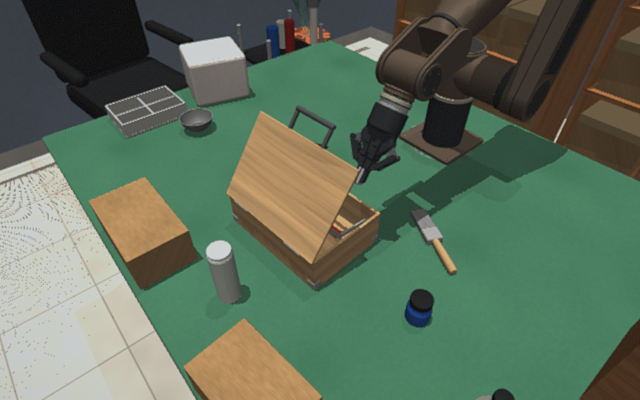

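View pics/l2.png

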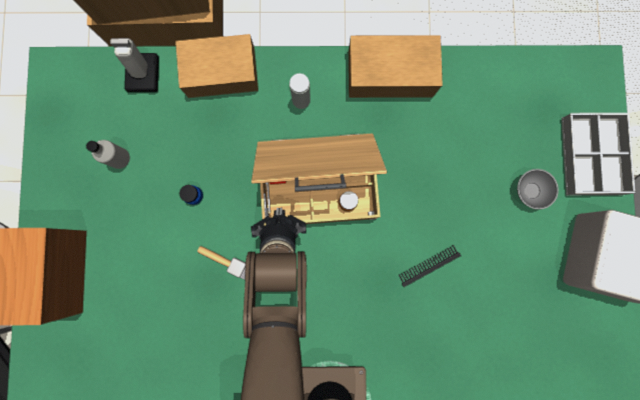

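```bash
cat > hd.py <<'E'
from ang import *
import sys
th=float(sys.argv[1]); b=th+.0155
s=ctrl.read_state(); R0=np.array(s["tcp_rot"]); print(np.round(s["tcp_pos"],4),np.round(s["joint_pos"],3),s["gripper_width"])
x=np.array([ux[0],ux[1],0]); y=np.array([0,0,-1.]); Rt=np.c_[x,y,np.cross(x,y)]
print("rotvec",np.round(np.rad2deg(R.from_matrix(R0.T@Rt).as_rotvec()),2))
H=W(.105-.258*np.cos(b),0,.095+.258*np.sin(b)); print("H",H)
for k in (.1,.06,0): print(k,np.round(R0.T@(H+[0,0,k-.0187]-s["tcp_pos"])*1000,1))
print("via", np.round(R0.T@(np.array([.47,.08,.42])-s["tcp_pos"])*1000,1))
E
python3 hd.py .965
```

```text
[0.5009 0.1199 0.1681] [ 0.024 -0.289  2.347  0.056  0.518  1.487] 0.00016336505774279967
rotvec [-25.63 -87.58  25.26]
H [0.54379174 0.02467347 0.30934015]
0.1 [  96.8 -168.7  150.3]
0.06 [  97.  -134.9  128.8]
0 [ 97.3 -84.3  96.6]
via [  36.4 -230.7  107. ]
```

Call:
carry_out --targets '[4,-29,13,-1.8,-6.2,1.8,200,9,-58,27,-3.6,-12.5,3.6,135,13,-87,40,-5.4,-18.7,5.4,135,18,-116,54,-7.2,-25,7.2,135,22,-145,67,-9,-31.2,9,135,27,-174,80,-10.8,-37.5,10.8,135,31,-203,94,-12.6,-43.7,12.6,135,36,-231,107,-14.6,-50,14.4,135]'

```text
t: 18.7
tcp_pos: [0.4704, 0.0797, 0.4211]
tcp_rot: [[0.821, 0.222, 0.526], [-0.56, 0.133, 0.818], [0.112, -0.966, 0.233]]
wrist_force: [0.2, 0.1, -0.3]
gripper_width: 0.04
```

```bash
python3 hd.py .965
```

```text
[0.4704 0.0797 0.4211] [-0.132 -0.388  1.903  0.163  1.422  0.445] 0.040043373026261514
rotvec [-10.91 -37.33  10.71]
H [0.54379174 0.02467347 0.30934015]
0.1 [ 87.6  38.5 -13.6]
0.06 [ 83.1  77.1 -22.9]
0 [ 76.4 135.  -36.9]
via [-0.6  1.  -0.3]
```

Call:
carry_out --targets '[14,6,-2,-1.8,-6.2,1.8,135,29,12,-4,-3.6,-12.4,3.6,135,44,19,-6,-5.4,-18.6,5.4,135,58,25,-9,-7.3,-24.9,7.1,135,73,32,-11,-9.1,-31.1,8.9,135,88,38,-14,-10.9,-37.3,10.7,135,88,38,-14,-10.9,-37.3,10.7,135]'

```text
t: 19.28
tcp_pos: [0.5461, 0.0229, 0.3867]
tcp_rot: [[0.997, -0.007, -0.072], [0.072, -0.0, 0.997], [-0.007, -1.0, 0.0]]
wrist_force: [-0.7, -0.1, -0.3]
gripper_width: 0.0403
```

```bash
python3 hd.py .965
python3 - <<'E'
from ang import *
s=ctrl.read_state()
T=np.eye(4); T[:3,:3]=s["tcp_rot"];T[:3,3]=s["tcp_pos"]
w=ctrl.get_image("wrist"); cv2.imwrite("pics/m1.png",w["img"])
C=np.linalg.inv(T@np.array(w["tool_from_camera"]))
for th in (.95,.965,.98):
  b=th+.0155
  for y in (-.055,0,.055):
    x=C@np.r_[W(.105-.258*np.cos(b),y,.095+.258*np.sin(b)),1]; print(th,y,np.round([w["fx"]*x[0]/x[2]+w["cx"],w["fy"]*x[1]/x[2]+w["cy"]],1))
E
```

```text
[0.5461 0.0229 0.3867] [-1.430e-01 -7.200e-02  1.688e+00 -1.000e-03  1.533e+00 -2.150e-01] 0.04033078165539857
rotvec [-0.02  0.06 -0.39]
H [0.54379174 0.02467347 0.30934015]
0.1 [-2.2 -3.9  1.9]
0.06 [-2.  36.1  1.9]
0 [-1.6 96.1  1.9]
via [-72.1 -32.7  62.4]
0.95 -0.055 [305.9 265.3]
0.95 0 [305.5 201.1]
0.95 0.055 [305.1 127.8]
0.965 -0.055 [309.8 266.6]
0.965 0 [309.7 201.9]
0.965 0.055 [309.5 128. ]
0.98 -0.055 [313.8 268. ]
0.98 0 [313.9 202.8]
0.98 0.055 [314.1 128.2]
```

View pics/m1.png

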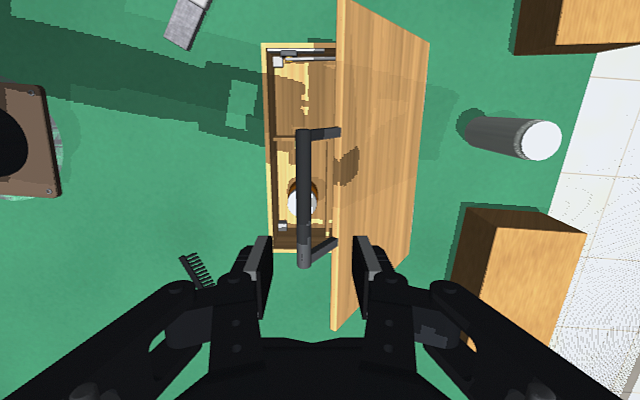

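Call:
carry_out --targets '[-6,20,2,0,0,-0.4,135,-6,55,2,0,0,-0.4,135,-6,85,2,0,0,-0.4,135,-6,99,2,0,0,-0.4,135,-6,99,2,0,0,-0.4,135]'

```text
t: 19.75
tcp_pos: [0.536, 0.026, 0.2836]
tcp_rot: [[0.998, -0.007, -0.066], [0.066, 0.004, 0.998], [-0.007, -1.0, 0.004]]
wrist_force: [-1.0, -0.8, -0.0]
gripper_width: 0.0402
```

```bash
python3 hd.py .945
python3 - <<'E'
from ang import *
w=ctrl.get_image("wrist"); cv2.imwrite("pics/m2.png",w["img"])
E
```

```text
[0.536  0.026  0.2836] [-0.142 -0.054  1.854  0.003  1.35  -0.209] 0.04015209263895764
rotvec [-0.25 -0.26 -0.4 ]
H [0.53954457 0.02437275 0.30642538]
0.1 [   2.7 -104.1   -1.4]
0.06 [  3.  -64.1  -1.6]
0 [ 3.4 -4.1 -1.8]
via [ -63.2 -135.7   58.8]
```

View pics/m2.png

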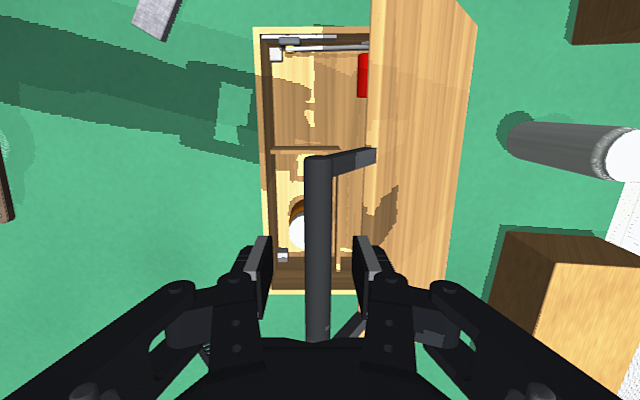

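Call:
carry_out --targets '[3,-2,-1,0,0,0,180,3,-2,-1,0,0,0,255,3,-2,-1,0,0,0,255,3,-2,-1,0,0,0,255,3,-2,-1,0,0,0,255]' --squeeze 30

```text
t: 20.22
tcp_pos: [0.541, 0.0248, 0.2911]
tcp_rot: [[0.998, 0.0, -0.066], [0.066, 0.002, 0.998], [0.0, -1.0, 0.002]]
wrist_force: [-4.0, -0.6, 5.2]
gripper_width: 0.0109
```

```bash
python3 ang.py
```

```text
theta 0.9570788599513633 r 0.2599613787130615 lat 0.0002791510868830945
[0.541  0.0248 0.2911] [-3.98 -0.56  5.25] [-0.143 -0.052  1.838  0.002  1.356 -0.21 ] 0.010884798085725081
```

Call:
carry_out --targets '[-22,17,0,0,0,0,255,-41,35,0,0,0,0,255,-58,54,0,0,0,0,255,-73,75,0,0,0,0,255,-86,98,0,0,0,0,255,-93,114,0,0,0,0,255,-98,127,0,0,0,0,255,-98,127,0,0,0,0,255]'

```text
t: 20.88
tcp_pos: [0.4421, 0.018, 0.1614]
tcp_rot: [[0.998, -0.0, -0.066], [0.066, 0.001, 0.998], [-0.0, -1.0, 0.001]]
wrist_force: [1.5, -2.7, -3.6]
gripper_width: 0.0105
```

```bash
python3 ang.py
python3 - <<'E'
from ang import *
p=ctrl.get_image("scene"); cv2.imwrite("pics/n1.png",p["img"][60:320,140:480])
E
```

```text
theta 0.31797680588706617 r 0.25983575499764805 lat 0.0005046981577040109
[0.4421 0.018  0.1614] [ 1.51 -2.73 -3.56] [-1.900e-01 -1.740e-01  2.191e+00  1.000e-03  1.124e+00 -2.560e-01] 0.010536835718255852
```

View pics/n1.png

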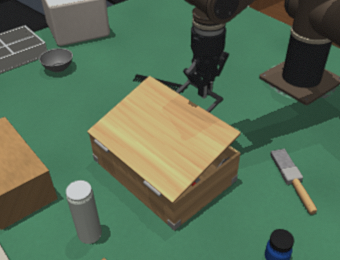

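Call:
carry_out --targets '[-5,15,0,0,0,0,255,-9,31,0,0,0,0,255,-11,45,0,0,0,0,255,-13,57,0,0,0,0,255,-14,66,0,0,0,0,255,-14,71,0,0,0,0,255,-14,71,0,0,0,0,255]'

```text
t: 21.52
tcp_pos: [0.4293, 0.0171, 0.0917]
tcp_rot: [[0.998, 0.001, -0.066], [0.066, 0.001, 0.998], [0.001, -1.0, 0.001]]
wrist_force: [2.9, -0.6, -2.7]
gripper_width: 0.0106
```

```bash
python3 ang.py
```

```text
theta 0.043880262461945034 r 0.25881136589317766 lat 0.0005362115562142222
[0.4293 0.0171 0.0917] [ 2.89 -0.57 -2.68] [-1.980e-01 -9.800e-02  2.269e+00  2.000e-03  9.710e-01 -2.650e-01] 0.010639958636896143
```

Call:
carry_out --targets '[0,2,0,0,0,0,255,0,4,0,0,0,0,255,0,6,0,0,0,0,255,0,8,0,0,0,0,255,0,8,0,0,0,0,255]'

```text
t: 21.93
tcp_pos: [0.4292, 0.0171, 0.0847]
tcp_rot: [[0.998, -0.001, -0.066], [0.066, 0.001, 0.998], [-0.001, -1.0, 0.001]]
wrist_force: [-4.5, -1.1, 5.8]
gripper_width: 0.0107
```

Call:
carry_out --targets '[0,1.5,0,0,0,0,255,0,3,0,0,0,0,255,0,4,0,0,0,0,255,0,4,0,0,0,0,255]'

```text
t: 22.27
tcp_pos: [0.4291, 0.0171, 0.0843]
tcp_rot: [[0.998, -0.006, -0.067], [0.067, 0.001, 0.998], [-0.006, -1.0, 0.002]]
wrist_force: [-12.2, 0.3, 22.9]
gripper_width: 0.0107
```

```bash
python3 ang.py
```

```text
theta 0.015495795585470613 r 0.25853379398761334 lat 0.0005111556548011327
[0.4291 0.0171 0.0843] [-12.18   0.27  22.95] [-0.197 -0.081  2.269  0.     0.959 -0.265] 0.010697647918566451
```

Call:
carry_out --targets '[0,-1,0,0,0,0,255,0,-2,0,0,0,0,255,0,-2,0,0,0,0,255]'

```text
t: 22.52
tcp_pos: [0.4291, 0.0171, 0.0863]
tcp_rot: [[0.998, -0.006, -0.067], [0.067, 0.001, 0.998], [-0.006, -1.0, 0.002]]
wrist_force: [-0.2, -1.8, -2.2]
gripper_width: 0.0107
```

```bash
python3 ang.py
python3 - <<'E'
from ang import *
p=ctrl.get_image("scene"); cv2.imwrite("pics/o1.png",cv2.resize(p["img"][110:280,210:400],None,fx=4,fy=3.5,interpolation=cv2.INTER_CUBIC))
E
```

```text
theta 0.023026159798529414 r 0.2586810796907706 lat 0.0005459007644861777
[0.4291 0.0171 0.0863] [-0.25 -1.75 -2.25] [-0.197 -0.085  2.269  0.     0.964 -0.265] 0.010690963721969015
```

View pics/o1.png

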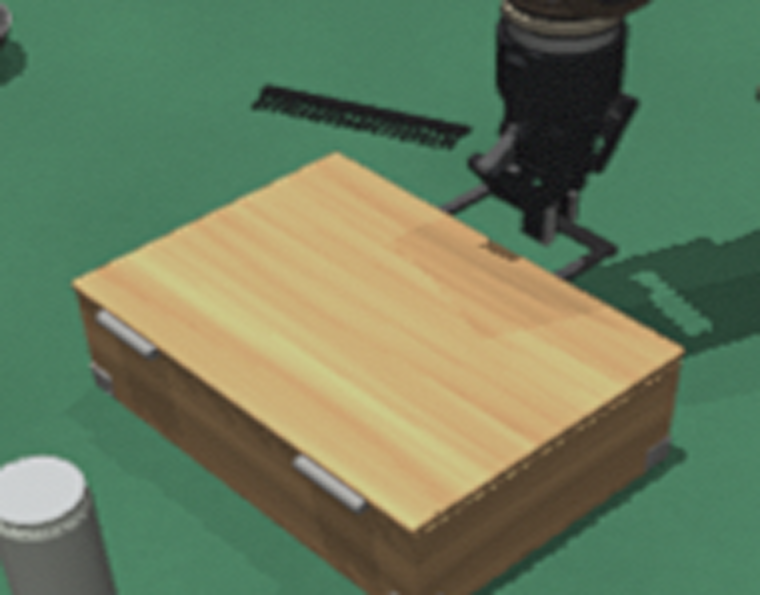

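Call:
carry_out --targets '[0,1,0,0,0,0,255,0,2,0,0,0,0,255,0,2,0,0,0,0,255]'

```text
t: 22.82
tcp_pos: [0.4291, 0.0171, 0.0846]
tcp_rot: [[0.998, -0.007, -0.067], [0.067, 0.002, 0.998], [-0.007, -1.0, 0.002]]
wrist_force: [-3.8, -1.4, 4.9]
gripper_width: 0.011
```

Call:
carry_out --targets '[0,0,0,0,0,0,200,0,0,0,0,0,0,135,0,0,0,0,0,0,135,0,0,0,0,0,0,135,0,0,0,0,0,0,135]'

```text
t: 23.23
tcp_pos: [0.4291, 0.0172, 0.0844]
tcp_rot: [[0.998, -0.007, -0.067], [0.067, 0.002, 0.998], [-0.007, -1.0, 0.002]]
wrist_force: [-0.3, -0.4, 0.4]
gripper_width: 0.0398
```

Run:
```python
from ang import *
s=ctrl.read_state(); print(np.round(s["wrist_force"],2))
w=ctrl.get_image("wrist"); cv2.imwrite("pics/o2.png",w["img"])
```

```text
[-0.33 -0.38  0.37]
```

View pics/o2.png

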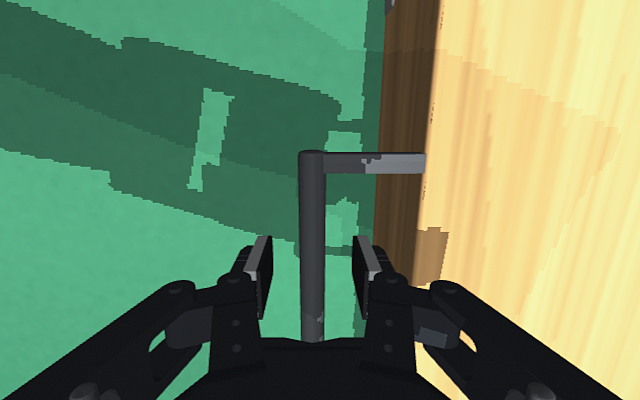

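Released cleanly, with the bar at columns 300–325 between the open pads. I'll withdraw straight up and away, then do the final check.

Call:
carry_out --targets '[0,-30,0,0,0,0,135,0,-70,0,0,0,0,135,0,-110,0,0,0,0,135,0,-150,0,0,0,0,135,0,-170,-30,0,0,0,135,0,-170,-70,0,0,0,135,0,-170,-110,0,0,0,135,0,-170,-150,0,0,0,135]'

```text
t: 23.95
tcp_pos: [0.4405, -0.1343, 0.2552]
tcp_rot: [[0.998, -0.004, -0.068], [0.068, 0.001, 0.998], [-0.004, -1.0, 0.001]]
wrist_force: [1.4, -0.6, 0.1]
gripper_width: 0.0399
```

Run:
```python
from ang import *
s=ctrl.read_state(); print(s["t"],np.round(s["tcp_pos"],3),np.round(s["wrist_force"],2))
q=ctrl.get_image("top"); p=ctrl.get_image("scene")
cv2.imwrite("pics/p1.png",q["img"]); cv2.imwrite("pics/p2.png",p["img"])
for o in ["lid_handle","blue_jar","brush","comb","wax_jar"]:
    print(o,[(np.round(np.array(d["point"])*[640,400],1).tolist(),round(d["p"],2)) for d in ctrl.search_frame(q,o)[:2]])
for n in ("top","scene"):
    a=cv2.imread(f"pics/a_{n}.png"); b=(q if n=="top" else p)["img"]
    d=cv2.absdiff(a,b).max(2); 
    print(n, [ (k,int((d[y0:y1,x0:x1]>40).sum())) for k,(x0,y0,x1,y1) in (dict(lid=(255,130,385,228),brush=(195,243,272,290),comb=(395,243,462,288),blue=(175,180,207,208)) if n=="top" else dict(lid=(225,150,385,285),brush=(405,203,460,276),comb=(270,130,330,155),blue=(400,285,437,330))).items()])
```

```text
23.95 [ 0.44  -0.134  0.255] [ 1.37 -0.63  0.05]
lid_handle [([320.2, 183.0], 0.87)]
blue_jar [([188.1, 194.0], 0.61), ([238.5, 267.4], 0.51)]
brush [([237.6, 266.9], 0.69)]
comb [([451.6, 256.5], 0.51)]
wax_jar []
top [('lid', 105), ('brush', 0), ('comb', 1537), ('blue', 0)]
scene [('lid', 160), ('brush', 0), ('comb', 0), ('blue', 0)]
```

View pics/p1.png

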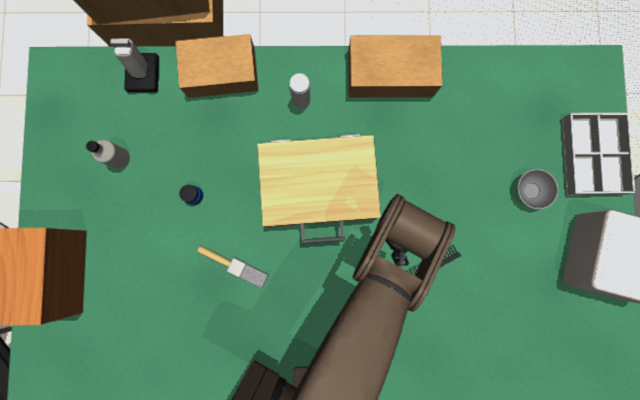

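View pics/p2.png

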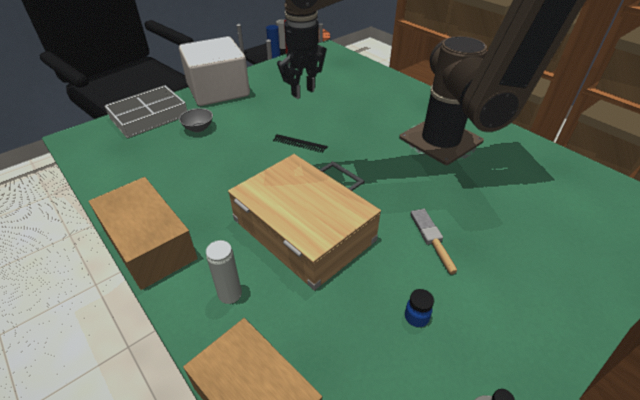

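Call:
carry_out --targets '[0,0,0,0,0,0,135,0,0,0,0,0,0,135,0,0,0,0,0,0,135]'

```text
t: 24.55
tcp_pos: [0.4402, -0.1308, 0.2539]
tcp_rot: [[0.998, -0.007, -0.07], [0.07, 0.002, 0.998], [-0.007, -1.0, 0.003]]
wrist_force: [-0.0, 0.5, 0.7]
gripper_width: 0.04
```

```bash
python3 -c "
from rig import ctrl
print(ctrl.sign_off())"
```

```text
the job is handed in; nothing more can be done
None
```

The job is done and was handed in at about 24.6 s; sign-off gave no verdict.

- **Lid up:** I raised the lid by its handle until the stay snapped locked, at about 1.10 rad. The force read about 8 N against the taut stay; I then eased off and let go.
- **Jar in:** The amber jar stands in the front right compartment. After release, the wrist picture showed it upright.
- **Stay broken:** I pressed the elbow stub down and back. The highest force read was about 4 N, and the lid came to rest roughly 0.15 rad lower, more than the 0.11 expected.
- **Lid shut:** I took the handle again and lowered the lid slowly. A last downward step, after it had already touched the rim, pressed the closed lid with about 23–26 N. I eased that off before letting go.

**Last checks:**
- The lid is shut, with its outline as at the start; the only differences I saw were shadows.
- The brush and blue jar are unchanged in both views.
- The comb is unchanged in the scene view. The arm partly hid it in the top view, so that comparison disagreed.
- The roller was last seen standing before the lid closed. The jar cannot be seen in the shut chest.
- I never measured whether the bracket shifted along its rail.

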